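# Set the stop, butt the slab and hold the sprung hold-down on a cheese portioning board

### The job

A colleague is about to cut a portion: take the steel stop plate out of its wooden stand, slide it edgewise fully home into the slot of the portioning board that is nearer the knife groove, its wooden grip on the side away from the cheese, and then push the slab of cheese along the board until it sits snug against the plate. Then press the spring-loaded hold-down lever until it is level, so that its pad clamps the slab, and finish while your gripper is still pressing on its black grip to hold it there. Leave the little tomme, the pink wedge and the tongs where they are.

Things in the scene. Friction and masses are not known exactly. Their poses are not given: they have to be found in the camera images.
- cutter: Fixed portioning board of light wood, 30 mm high. Board frame: origin on the counter below the working area, x from the near end (-140 mm) to the far end (+135 mm), y to the left (board spans -70 to +140 mm), z up. An aluminium guide rail, 16 mm high, stands on it left of the slab, its slab-side face at y = 42 mm; the board is open on the right.
- slot_mouth (a point): Centre of the mouth of the slot to use, level with the board's top (30 mm above the counter), at (85, 0) mm in the board frame, same axes. The slot runs along y: 8.4 mm wide (x), 88 mm long (y), 24 mm deep, mouth chamfered by 3 mm. An equal slot, to be left empty, lies 30 mm beyond it (x = 115 mm).
- groove (a point): Middle of the knife groove, 3 mm wide, that crosses the whole board along y at x = 53 mm in the board frame.
- plate_grip (a point): Middle of the stop plate's wooden grip. Plate: steel, 6 mm thick (own x), 84 mm wide (own y) and 58 mm high; above that, from 60 to 98 mm over the lower edge, only the grip, 34 mm (y) by 22 mm (x). Axes: own +x is the side where the grip stands off, z up. This point: 8 mm in +x off the plate's mid-plane, 80 mm above the lower edge. 0.16 kg. In the slot, own +x faces board +x.
- plate_foot (a point): Middle of the stop plate's lower edge, in its mid-plane; axes as for the grip. Fully home in a slot it is 6 mm above the counter; so it stands in the stand at the start.
- plate_stand: Fixed block of darker wood, 46 (x) by 116 (y) by 30 mm high, with one slot along its y axis like the board's (8.4 mm wide, 24 mm deep), in which the plate stands at the start, its axes parallel to the stand's. Origin under its middle, on the counter.
- slab_center (a point): Centre, half-way up, of the pale cheese slab on the board: 125 mm long, 72 mm wide, 48 mm high, about 0.42 kg. Its own y axis is its length and points to the board's near end (board -x). It starts 30 to 65 mm short of the plate's place. Snug against the plate its centre is at about x = 20 mm in the board frame.
- slab: The same cheese slab; origin under its middle, axes as for its centre. Its top is 78 mm above the counter while it lies on the board.
- press_pad: Round rubber pad, 36 mm across, on a sprung spindle under the lever, 110 mm from the pivot; origin at the middle of its underside. It meets the slab when the lever is some 0.13 rad short of level; then its own spring gives (450 N/m, about 8 N on the slab when the lever is level).
- little_tomme: Small brown round cheese, 87 mm across, 59 mm high, near the plate stand; to be left alone. Origin under its middle.
- pink_cut: Wedge of pink-rinded cheese, 105 x 92 x 46 mm, left of the board; to be left alone. Origin under its middle.
- tongs: Serving tongs with black grips, 33 x 164 x 18 mm, lying on the left; to be left alone. Origin under the middle.
- hold_lever: The steel hold-down lever. Origin in the middle of its hinge, at (25, 105, 118) mm in the board frame; it turns about the board's x axis. Own -y points along the lever to the grip, own z is its upper side. At rest it is raised 40 degrees (0.70 rad); level, its z is vertical; end stop 0.12 rad below level. A spring lifts it when let go; pressing the grip takes 2 N at first, 7 N when level.
- grip_top (a point): Middle of the upper face of the black rubber grip at the lever's free end, the place to press; 190 mm from the hinge along the lever and 11 mm above its axis; axes as the lever's. Grip: 28 mm wide (board x), 80 mm along the lever, 22 mm thick. In the board frame: at rest about (25, -33, 249) mm, when the lever is level (25, -85, 129) mm.

How it is judged:
By the outcome, as a careful person would: the job done as asked, in the order asked, and still so for the second after the job is handed in, while the arm keeps its last pose, push and grip.
It also fails if it takes over 69 s, if anything falls off the work surface, if the arm or the gripper's body presses on something with over 40 N, if the wrist force passes 120 N, or if a joint passes its speed limit or range.

### The arm

A 6-joint arm with a two-finger parallel gripper is mounted at the origin on a cart in front of the work surface, level with it; the furniture and walls round the work are solid. World frame = base frame: x ahead of the robot, y to its left, z up, the work surface at z = 0. Lengths are in m, angles in rad, forces in N, time in s.
With the tool pointing down it reaches from about 0.225 to 0.875 m from the base axis. Payload 3.4 kg.
Tool frame: the origin (TCP) lies at the very end of the fingers, on their centre line; the grasp point (between the pads) lies manip.pinch_z behind it (manip.pinch_z is the distance from the TCP to the grasp point, in m); z points along the fingers, y is the direction in which the jaws open and shut (so a half turn about z gives the same grasp; the last joint's range is limited). The gripper opens to 85 mm and grips with 20 to 120 N. Pads are 22 mm wide; open, the fingers measure 114 mm over their backs; the gripper's body (76 mm by 85 mm) begins 54 mm behind the grasp point. The pads swing forward as they close: fully open they stand 13 mm farther back than shut.
Start: joints at [-1.304, 0.276, 1.505, -0, 1.361, -0.121], TCP at [0.217, -0.532, 0.231] pointing down, gripper open.
Joint ranges: [-2.89, 2.89], [-0.75, 2.08], [0.22, 2.7], [-1.18, 4.32], [0.11, 2.71], [-2.7, 2.7]. Speed limits (rad/s): [2.57, 2.57, 3.14, 3.14, 3.14, 3.14].

### API

Orientations are given as a unit quaternion [w, x, y, z].
In Python, from rig import manip, imaging, workorder gives the robot as it stands.
- The arm moves only by the tool apply_moves, never from a script. Its argument "moves" is one flat list of numbers, 7 for each row, row after row: the finger opening in m, from 0 to 0.0854, then the shift along the tool's x, y, z in m, then the turn, a rotation vector about the tool's x, y, z in rad. In form: [jaw, tx, ty, tz, rx, ry, rz, jaw, tx, ty, tz, rx, ry, rz, ...]. A call has exactly 8 rows; each row shifts and turns the pose as measured when the row begins, along the tool's axes as they then stand; what a row does not reach is not made up. A row lasts 1/12 s, in which the tool goes at most 41.7 mm and 7.16 degrees, less where a joint would pass 70% of its speed; a pose out of reach is approached as far as the arm can. A call with a gripper value outside its range is refused whole. The fingers move at their own pace and stop on an object; "newtons" is the grip in N (left out, the last holds). Time passes only in rows, so rows that do not move let the fingers close, or fill a call up. It gives the time, the measured TCP pose, the force and the opening at its end, in the units of the state.
- manip.get_state(): the state, without advancing time (a new reading comes with each control period).
- imaging.get_image(name): name is "scene" or "top" or "wrist"; returns a dict with "image" (400x640x3 uint8, red, green, blue), "range_z" (400x640 float32, m along the optical axis (not along the pixel's ray), 0 where there is no reading), "fx", "fy", "cx", "cy" (pixels), "R" (3x3) and "t" (3): a world point X has camera coordinates R X + t. Camera axes: x right, y down, z forward; pixel columns grow to the right and rows downward; lengths in m; the calibration is good to about 2 mm. The wrist camera is an equidistant fisheye: a pixel r from the principal point sees the ray r / f radians off the axis. A picture is of the moment at which its call begins.
- workorder.sign_off(): hands the job in, once; it reports no verdict.
The state is a dict: "clock": time; "qpos": joint angles; "qd": joint speeds; "effort": joint torques, N m; "position": TCP position; "ee_rot": TCP orientation; "contact_force": force on the tool from outside, world axes, zero at the start; "moment": the same for the moment, N m; "width": finger opening in m.
Only numpy, scipy, OpenCV 4.12 (cv2) and the standard library are available. Lean on these libraries where they do the work, as an engineer would, in place of code of your own. Each camera call takes 0.05 s, during which the arm holds its last target.

## Working session

There is one attempt and no reset: what is moved stays moved. The work goes in short steps, Python scripts to look and compute and a tool call to move; the robot and the scene stay as the last step left them, time stands still between calls to the robot, and variables do not carry over. Pictures are saved under pics/ and viewed, and the job is handed in when it is done.

Besides the shell and the picture viewer there is one more tool, called after "Request:" as name(argument=value, ...) on one line, values as JSON. apply_moves: Moves the arm, as the interface text tells. Its arguments: {"type":"object","properties":{"moves":{"type":"array"},"newtons":{"type":"number"}},"required":["moves"]}

```bash
ls; mkdir -p pics; python3 - <<'E'
from rig import manip, imaging, workorder
import cv2,numpy as np
print(manip.get_state(), manip.pinch_z)
for n in ["scene","top"]:
    d=imaging.get_image(n); cv2.imwrite(f"pics/{n}0.png",d["image"][:,:,::-1]); np.savez(f"{n}0.npz",**d)
    print(n,d["fx"],d["fy"],d["cx"],d["cy"],d["R"],d["t"])
E
```

```text
pics
{'clock': 0.0, 'qpos': array([-1.30401266e+00,  2.76621763e-01,  1.50617380e+00,  1.85729492e-05,
        1.36068925e+00, -1.20990586e-01]), 'qd': array([ 0.00212039, -0.00220792,  0.00193066,  0.00225484, -0.00063417,
        0.00059596]), 'effort': array([ 4.97236815e-04, -4.16769934e+01, -2.45805269e+01,  8.09177732e-05,
        1.12680299e-02,  7.82846257e-06]), 'position': array([ 0.21728629, -0.53177854,  0.23040825]), 'ee_rot': array([-9.44228962e-04,  9.81262635e-01,  1.92672637e-01, -5.98486085e-05]), 'contact_force': array([0.50329742, 0.51777685, 0.57510109]), 'moment': array([-0.00701195, -0.0362342 ,  0.04676719]), 'width': 0.08540874987888855} 0.0187
scene 375.2998305882174 375.2998305882174 316.67463206345195 202.25485072701332 [[-0.65350784 -0.75686916 -0.0087504 ]
 [-0.36531518  0.32550898 -0.87211738]
 [ 0.66292709 -0.56673889 -0.48921847]] [0.42343593 0.30278199 0.84334091]
top 372.84650755947064 372.84650755947064 323.150759855807 198.33391034843862 [[-1.56328743e-02 -9.99875944e-01 -1.92604094e-03]
 [-9.91477022e-01  1.57506769e-02 -1.29326068e-01]
 [ 1.29340360e-01 -1.12112826e-04 -9.91600251e-01]] [0.07942442 0.54748997 1.369248  ]
```

View pics/scene0.png

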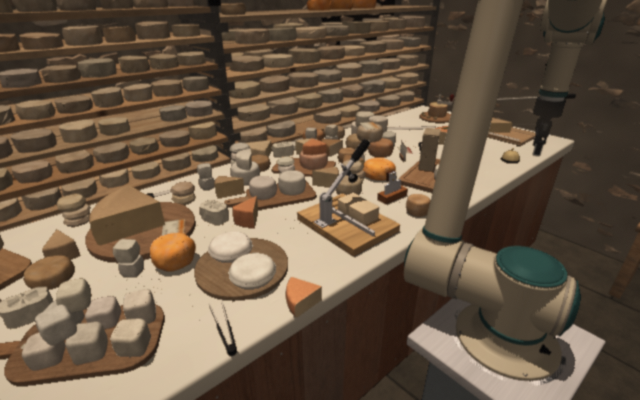

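View pics/top0.png

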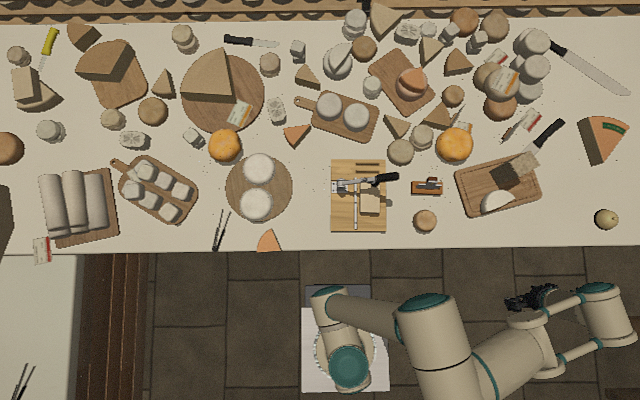

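The top view shows the board at about (358,195), the stand at (426,187), the tomme at (425,220), the tongs at (222,230) and the pink wedge at (268,240). I'll enlarge it.

```bash
python3 - <<'E'
import cv2,numpy as np
d=np.load("top0.npz"); im=d["image"][145:245,320:450,::-1]
cv2.imwrite("pics/topc.png",cv2.resize(im,None,fx=6,fy=6,interpolation=cv2.INTER_CUBIC))
d=np.load("scene0.npz"); im=d["image"][130:260,290:440,::-1]
cv2.imwrite("pics/scenec.png",cv2.resize(im,None,fx=5,fy=5,interpolation=cv2.INTER_LANCZOS4)[:600])
E
```

```text
(no output)
```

View pics/topc.png

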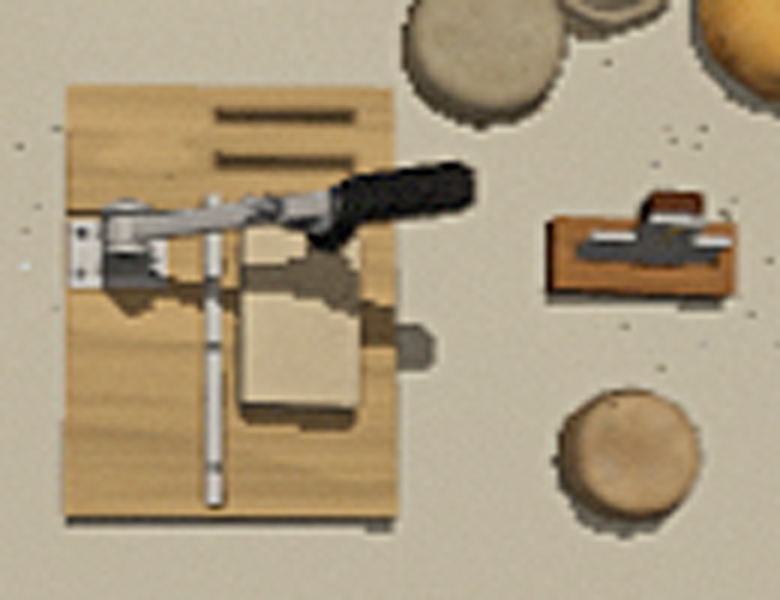

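View pics/scenec.png

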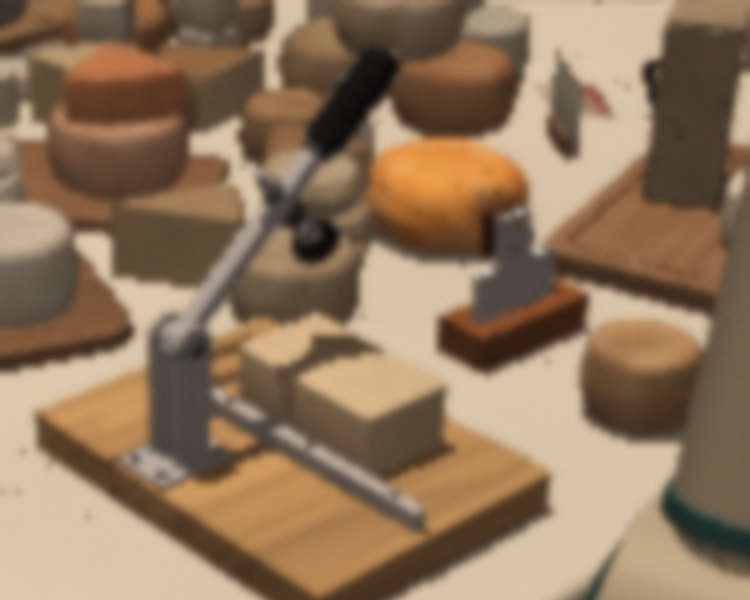

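The top crop shows two slots, at crop rows 115 and 160, and the lever running over the slab. The stand's plate grip is on its far side. Next I'll fit the positions.

```bash
cat > h.py <<'E'
import numpy as np,cv2
def cloud(d):
    v,u=np.mgrid[0:400,0:640]; z=d["range_z"].astype(float)
    P=np.stack([(u-d["cx"])/d["fx"]*z,(v-d["cy"])/d["fy"]*z,z],-1)
    W=(P-d["t"])@d["R"]; W[z==0]=np.nan
    return W
def proj(d,X):
    c=np.atleast_2d(X)@d["R"].T+d["t"]
    return np.stack([d["fx"]*c[:,0]/c[:,2]+d["cx"],d["fy"]*c[:,1]/c[:,2]+d["cy"]],1)
def atz(d,u,v,z):
    r=np.array([(u-d["cx"])/d["fx"],(v-d["cy"])/d["fy"],1])@d["R"]
    o=-d["R"].T@d["t"]; return o+r*(z-o[2])/r[2]
E
python3 - <<'E'
from h import *
np.set_printoptions(precision=4,suppress=True)
d=np.load("top0.npz"); W=cloud(d)
print("counter z", np.nanmedian(W[225:240,330:440,2]), "board", np.nanmedian(W[215:228,335:350,2]))
c=lambda x,y,z:atz(d,320+x/6-.42,145+y/6-.42,z)
for n,x,y,z in [("bFL",66,86,.03),("bFR",392,88,.03),("bNL",66,516,.03),("bNR",397,516,.03),
 ("slotF L",215,115,.03),("slotF R",355,116,.03),("slotN L",215,160,.03),("slotN R",355,161,.03),
 ("railN l",205,505,.046),("railN r",223,505,.046),("railF r",220,198,.046),
 ("slab NL",240,404,.078),("slab NR",358,403,.078),("standFL",548,217,.03),("standFR",733,220,.03),("standNL",548,294,.03),("standNR",735,294,.03)]:
    print(n,c(x,y,z)[:2])
print("cams",-d["R"].T@d["t"])
# masks
def box(m,name):
    p=W[m]; p2=p[:,:2].astype(np.float32)
    r=cv2.minAreaRect(p2*1000); print(name,len(p),r,np.median(p[:,2]))
V,U=np.mgrid[0:400,0:640]
z=W[...,2]
reg=(U>328)&(U<392)&(V>150)&(V<236)
box(reg&(abs(z-.03)<.006),"board")
box(reg&(abs(z-.078)<.006),"slabtop")
reg=(U>408)&(U<446)&(V>172)&(V<200)
box(reg&(abs(z-.03)<.006),"stand")
box(reg&(z>.085),"gripish"); print(W[reg&(z>.05)])
reg=(U>405)&(U<446)&(V>202)&(V<240)
box(reg&(z>.05),"tomme")
E
```

```text
counter z 0.001964150308684176 board 0.030200241735233776
bFL [0.7014 0.0399]
bFR [ 0.6968 -0.1684]
bNL [0.4273 0.0449]
bNR [ 0.4241 -0.1614]
slotF L [ 0.681  -0.0548]
slotF R [ 0.6789 -0.1441]
slotN L [ 0.6518 -0.054 ]
slotN R [ 0.6497 -0.1431]
railN l [ 0.4321 -0.0406]
railN r [ 0.4319 -0.0517]
railF r [ 0.6242 -0.0551]
slab NL [ 0.4913 -0.0608]
slab NR [ 0.4907 -0.1323]
standFL [ 0.6116 -0.2642]
standFR [ 0.6078 -0.3813]
standNL [ 0.5623 -0.2619]
standNR [ 0.5604 -0.3798]
cams [0.367  0.0709 1.4287]
board 2648 ((569.2027587890625, -73.96153259277344), (229.67373657226562, 290.29962158203125), 88.90122985839844) 0.030037535871835348
slabtop 533 ((545.3765258789062, -58.16693115234375), (158.5585479736328, 108.40554809570312), 87.87834167480469) 0.07780452473513426
stand 242 ((585.9216918945312, -324.0605163574219), (116.44889831542969, 46.90005111694336), 86.69922637939453) 0.030033348090934303
gripish 68 ((601.3446655273438, -325.9902038574219), (21.568086624145508, 33.52293395996094), 0.06462230533361435) 0.09999495545491474
[[ 0.612  -0.3133  0.1005]
 [ 0.6118 -0.3168  0.1009]
 
[... 2995 characters left out ...]

 [ 0.5883 -0.3446  0.0635]
 [ 0.5891 -0.35    0.0582]
 [ 0.5883 -0.3522  0.063 ]
 [ 0.5878 -0.3551  0.0658]
 [ 0.5875 -0.3584  0.067 ]
 [ 0.5887 -0.3645  0.0594]
 [ 0.5883 -0.3675  0.0615]
 [ 0.5869 -0.3142  0.0524]
 [ 0.5867 -0.3178  0.0529]
 [ 0.5868 -0.3256  0.0518]
 [ 0.5866 -0.3291  0.0527]
 [ 0.5862 -0.3322  0.0547]
 [ 0.5868 -0.3372  0.0506]
 [ 0.5862 -0.3399  0.0538]
 [ 0.586  -0.3433  0.055 ]
 [ 0.5857 -0.3466  0.0565]
 [ 0.5862 -0.3515  0.0525]
 [ 0.5857 -0.3543  0.0556]
 [ 0.5843 -0.3554  0.064 ]
 [ 0.5855 -0.3616  0.056 ]
 [ 0.5856 -0.3657  0.0549]]
tomme 339 ((459.8079833984375, -307.44061279296875), (75.00936889648438, 74.56840515136719), 88.09257507324219) 0.05713329319767805
```

```bash
python3 - <<'E'
from h import *
np.set_printoptions(precision=3,suppress=True,linewidth=160)
d=np.load("top0.npz"); W=cloud(d)
for v in (290,300,310,325,340):
  print(v); print([(u,)+tuple(W[v,u].round(2)) for u in range(500,625,8)])
d=np.load("scene0.npz"); W=cloud(d)
print("scene")
for v in range(0,160,10):
  print(v,[(u,)+tuple(W[v,u].round(2)) for u in range(536,606,10)])
# lever in scene
m=(W[...,2]>.1)&(abs(W[...,0]-.59)<.05)&(W[...,1]<.1)&(W[...,1]>-.2)
p=W[m]; 
for y in np.arange(-.2,.03,.02):
  s=p[(p[:,1]>y)&(p[:,1]<y+.02)]
  if len(s): print(round(y,2),len(s),s.min(0),s.max(0))
E
python3 - <<'E'
import sys; sys.path.insert(0,'.')
from rig import imaging
import cv2,numpy as np
d=imaging.get_image("wrist"); cv2.imwrite("pics/w0.png",d["image"][:,:,::-1])
print({k:d[k] for k in d if k not in("image","range_z")})
E
```

```text
290
[(500, np.float64(0.11), np.float64(-0.93), np.float64(-0.74)), (508, np.float64(0.11), np.float64(-0.97), np.float64(-0.74)), (516, np.float64(0.11), np.float64(-1.02), np.float64(-0.74)), (524, np.float64(0.11), np.float64(-1.06), np.float64(-0.74)), (532, np.float64(0.24), np.float64(-0.51), np.float64(0.37)), (540, np.float64(0.24), np.float64(-0.51), np.float64(0.4)), (548, np.float64(0.25), np.float64(-0.52), np.float64(0.43)), (556, np.float64(0.25), np.float64(-0.53), np.float64(0.44)), (564, np.float64(0.1), np.float64(-1.29), np.float64(-0.74)), (572, np.float64(0.25), np.float64(-0.54), np.float64(0.49)), (580, np.float64(0.26), np.float64(-0.49), np.float64(0.59)), (588, np.float64(0.27), np.float64(-0.49), np.float64(0.61)), (596, np.float64(0.27), np.float64(-0.5), np.float64(0.62)), (604, np.float64(0.27), np.float64(-0.51), np.float64(0.63)), (612, np.float64(0.27), np.float64(-0.52), np.float64(0.64)), (620, np.float64(0.1), np.float64(-1.61), np.float64(-0.74))]
300
[(500, np.float64(0.05), np.float64(-0.93), np.float64(-0.75)), (508, np.float64(0.2), np.float64
[... 11069 characters left out ...]
] [ 0.609 -0.1    0.243]
-0.1 97 [ 0.577 -0.1    0.135] [ 0.601 -0.08   0.22 ]
-0.08 62 [ 0.582 -0.08   0.17 ] [ 0.601 -0.06   0.208]
-0.06 52 [ 0.584 -0.06   0.154] [ 0.601 -0.04   0.216]
-0.04 44 [ 0.584 -0.04   0.141] [ 0.601 -0.021  0.171]
-0.02 52 [ 0.579 -0.02   0.108] [ 0.6   -0.     0.153]
-0.0 95 [0.575 0.    0.1  ] [0.609 0.02  0.135]
0.02 37 [0.577 0.02  0.101] [0.611 0.026 0.127]
{'fx': 309.70691628693146, 'fy': 309.70691628693146, 'cx': 319.453356318007, 'cy': 195.7731945868507, 'R': array([[ 0.37727837, -0.92609526, -0.00293208],
       [-0.8892986 , -0.36316793,  0.27795153],
       [-0.25847443, -0.10225761, -0.96059063]]), 't': array([-0.57269034, -0.0358389 ,  0.37881467])}
```

View pics/w0.png

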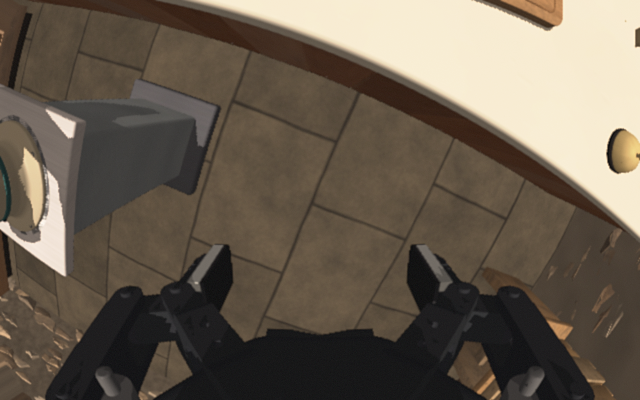

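```bash
cat >> h.py <<'E'
from scipy.spatial.transform import Rotation as Rn
def state():
    from rig import manip
    s=manip.get_state(); q=s["ee_rot"]; s["R"]=Rn.from_quat([q[1],q[2],q[3],q[0]]); return s
def goal(a): # tool down, tool x at yaw a
    return Rn.from_matrix(np.array([[np.cos(a),np.sin(a),0],[np.sin(a),-np.cos(a),0],[0,0,-1]]))
def plan(p,a,step=.04,rot=.11):
    """full remaining shift/turn in the current tool frame + rows count"""
    s=state(); R=s["R"]; d=np.array(p)-s["position"]; rv=(R.inv()*goal(a)).as_rotvec()
    n=int(np.ceil(max(np.linalg.norm(d)/step,np.linalg.norm(rv)/rot,1)))
    print("pos",s["position"].round(4),"yaw",np.arctan2(*R.as_matrix()[1::-1,0]).round(4),"z",R.as_matrix()[:,2].round(4),"t",round(s["clock"],2),"F",s["contact_force"].round(1),"w",round(s["width"],4))
    print("world d",d.round(4),"tool d",R.inv().apply(d).round(4),"rv",rv.round(4),"n",n)
    for k in range(n):
        Rk=R*Rn.from_rotvec(rv*k/n); print(k,Rk.inv().apply(d/n).round(4),(rv/n).round(4))
E
python3 - <<'E'
from h import *
W=cloud(np.load("top0.npz"))
m=(W[...,0]>.3)&(W[...,0]<.75)&(W[...,1]>-.6)&(W[...,1]<.05)
print(np.nanmax(W[m][:,2])); p=W[m]; p=p[(p[:,1]<-.2)&(p[:,2]>.1)]; print(len(p),p[p[:,2]<.3].max(0))
plan([.595,-.326,.23],-.03)
E
```

```text
0.27440839176676834
357 [ 0.66410504 -0.31175279  0.18565283]
pos [ 0.2173 -0.5319  0.2306] yaw 0.3878 z [-4.0e-04  1.4e-03 -1.0e+00] t 0.15 F [ 0.5 -0.4  0.8] w 0.0858
world d [ 0.3777  0.2059 -0.0006] tool d [ 0.4275 -0.0478  0.0008] rv [-1.400e-03  1.000e-04  4.178e-01] n 11
0 [ 0.0389 -0.0043  0.0001] [-0.0001  0.      0.038 ]
1 [ 0.0387 -0.0058  0.0001] [-0.0001  0.      0.038 ]
2 [ 0.0384 -0.0073  0.0001] [-0.0001  0.      0.038 ]
3 [ 0.0381 -0.0087  0.0001] [-0.0001  0.      0.038 ]
4 [ 0.0378 -0.0102  0.0001] [-0.0001  0.      0.038 ]
5 [ 0.0373 -0.0116  0.0001] [-0.0001  0.      0.038 ]
6 [ 0.0369 -0.013   0.0001] [-0.0001  0.      0.038 ]
7 [ 0.0364 -0.0144  0.0001] [-0.0001  0.      0.038 ]
8 [ 0.0358 -0.0158  0.0001] [-0.0001  0.      0.038 ]
9 [ 0.0352 -0.0171  0.0001] [-0.0001  0.      0.038 ]
10 [ 0.0345 -0.0184  0.0001] [-0.0001  0.      0.038 ]
```

Request:
apply_moves(moves=[0.085,0.039,-0.004,0,0,0,0.038,0.085,0.039,-0.006,0,0,0,0.038,0.085,0.038,-0.007,0,0,0,0.038,0.085,0.038,-0.009,0,0,0,0.038,0.085,0.038,-0.01,0,0,0,0.038,0.085,0.037,-0.012,0,0,0,0.038,0.085,0.037,-0.013,0,0,0,0.038,0.085,0.036,-0.014,0,0,0,0.038])

```text
clock: 0.82
position: [0.4952, -0.3847, 0.2263]
ee_rot: [-0.001, 1.0, 0.027, -0.004]
contact_force: [0.0, -0.8, -0.7]
width: 0.085
```

```bash
python3 - <<'E'
from h import *
plan([.590,-.326,.23],-.03)
E
```

```text
pos [ 0.4952 -0.3847  0.2263] yaw 0.0534 z [-0.0077  0.0017 -1.    ] t 0.82 F [ 0.  -0.8 -0.7] w 0.085
world d [0.0948 0.0587 0.0037] tool d [ 0.0977 -0.0535 -0.0043] rv [-0.0018  0.0077  0.0833] n 3
0 [ 0.0326 -0.0178 -0.0014] [-0.0006  0.0026  0.0278]
1 [ 0.0321 -0.0187 -0.0014] [-0.0006  0.0026  0.0278]
2 [ 0.0315 -0.0196 -0.0013] [-0.0006  0.0026  0.0278]
```

Request:
apply_moves(moves=[0.085,0.033,-0.018,-0.001,0,0.002,0.028,0.085,0.032,-0.019,-0.001,0,0.002,0.028,0.085,0.025,-0.018,-0.001,0,0.002,0.028,0.085,0,0,0,0,0,0,0.085,0,0,0,0,0,0,0.085,0,0,0,0,0,0,0.085,0,0,0,0,0,0,0.085,0,0,0,0,0,0])

```text
clock: 1.48
position: [0.5933, -0.3181, 0.2242]
ee_rot: [-0.003, 1.0, -0.013, -0.002]
contact_force: [0.1, 0.3, 0.4]
width: 0.0849
```

```bash
python3 - <<'E'
from h import *
from rig import imaging
plan([.595,-.326,.23],-.03)
d=imaging.get_image("wrist"); np.savez("w1.npz",**d); cv2.imwrite("pics/w1.png",d["image"][:,:,::-1])
print(-d["R"].T@d["t"],d["R"])
E
```

```text
pos [ 0.5933 -0.3181  0.2242] yaw -0.0266 z [-0.0041  0.007  -1.    ] t 1.48 F [0.1 0.3 0.4] w 0.0849
world d [ 0.0017 -0.0079  0.0058] tool d [ 0.0019  0.0078 -0.0059] rv [-0.0069  0.0043  0.0034] n 1
0 [ 0.0019  0.0078 -0.0059] [-0.0069  0.0043  0.0034]
[ 0.66379908 -0.32018445  0.36553668] [[-0.02750475 -0.9995897  -0.00799484]
 [-0.95889536  0.02412367  0.28273261]
 [-0.28242374  0.0154427  -0.95916545]]
```

View pics/w1.png

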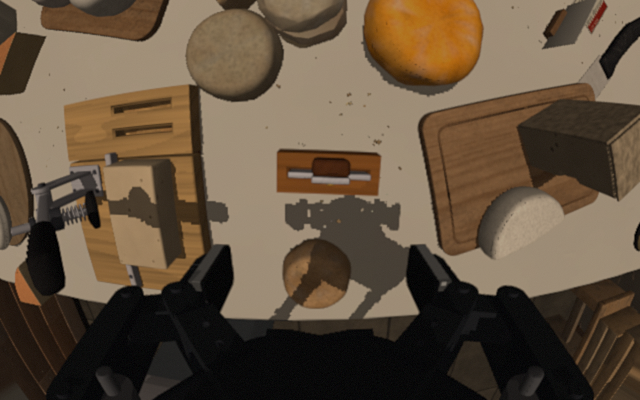

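The wrist view shows the stand and plate at (328,172), with the board slots at (143,107) and (143,130). I'll rectify it onto planes to measure.

```bash
cat >> h.py <<'E'
def fproj(d,X):
    c=X@d["R"].T+d["t"]; th=np.arctan2(np.hypot(c[...,0],c[...,1]),c[...,2]); ph=np.arctan2(c[...,1],c[...,0])
    return d["cx"]+d["fx"]*th*np.cos(ph), d["cy"]+d["fy"]*th*np.sin(ph)
def ortho(d,x0,x1,y0,y1,z,s,name,wr=True):
    """s px per m; image up=+x, left=+y; row r -> x=x1-r/s ; col c -> y=y1-c/s"""
    r,c=np.mgrid[0:int((x1-x0)*s),0:int((y1-y0)*s)]
    X=np.stack([x1-(r+.5)/s,y1-(c+.5)/s,np.full(r.shape,z)],-1)
    if wr: u,v=fproj(d,X)
    else:
        k=X@d["R"].T+d["t"]; u=d["fx"]*k[...,0]/k[...,2]+d["cx"]; v=d["fy"]*k[...,1]/k[...,2]+d["cy"]
    im=cv2.remap(d["image"],u.astype(np.float32),v.astype(np.float32),cv2.INTER_CUBIC)
    for i in range(0,r.shape[0],50): im[i,:6]=(255,0,0)
    cv2.imwrite("pics/"+name,im[:,:,::-1])
E
python3 - <<'E'
from h import *
d=np.load("w1.npz")
ortho(d,.54,.64,-.40,-.25,.03,5000,"o_stand30.png")
ortho(d,.54,.64,-.40,-.25,.064,5000,"o_stand64.png")
ortho(d,.54,.64,-.40,-.25,.104,5000,"o_stand104.png")
ortho(d,.59,.71,-.18,-.02,.03,5000,"o_slot.png")
E
```

```text
(no output)
```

View pics/o_stand30.png

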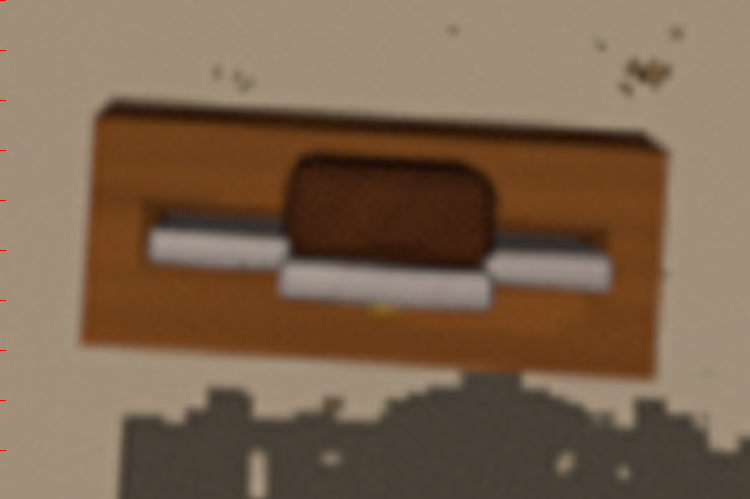

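View pics/o_stand64.png

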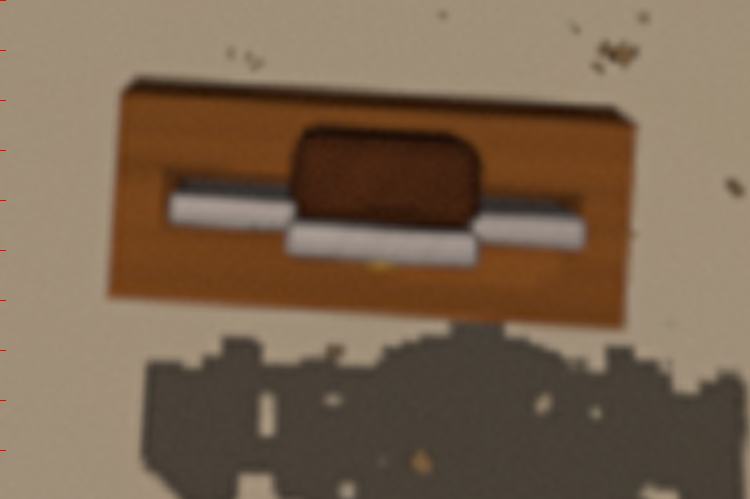

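View pics/o_stand104.png

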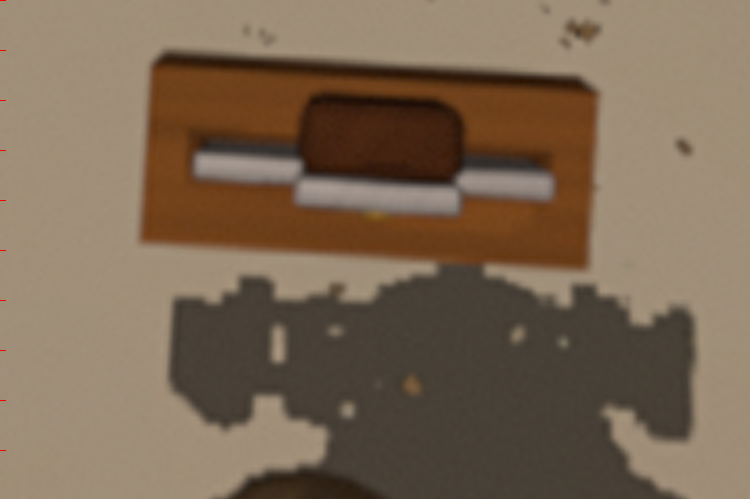

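View pics/o_slot.png

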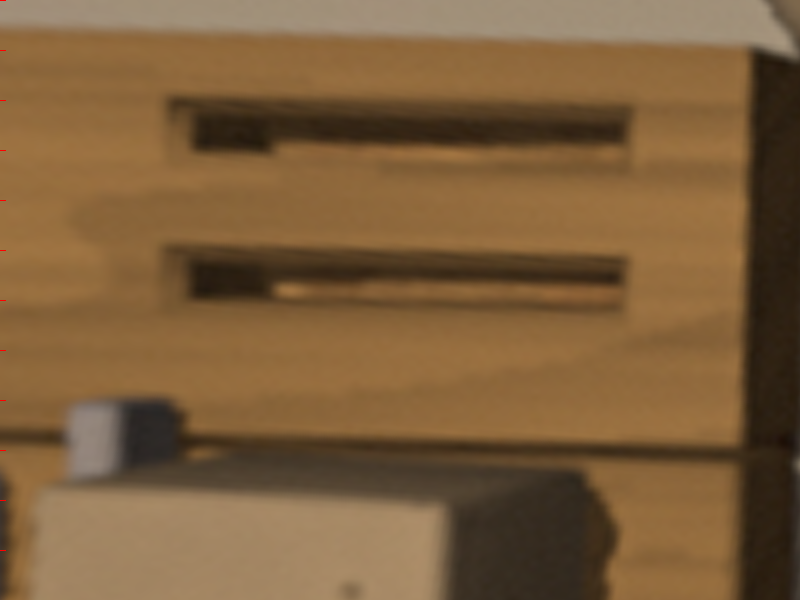

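```bash
python3 - <<'E'
from h import *
d=np.load("top0.npz"); w=np.load("w1.npz")
for z in (.03,.064,.104): ortho(d,.54,.64,-.40,-.25,z,5000,f"t_{int(z*1000)}.png",False)
a=[cv2.imread(f"pics/t_{k}.png") for k in (30,104)]; cv2.imwrite("pics/t_both.png",cv2.resize(np.vstack(a),None,fx=.6,fy=.6))
# wrist range at grip etc
v,u=np.mgrid[0:400,0:640]; x=(u-w["cx"])/w["fx"]; y=(v-w["cy"])/w["fy"]; th=np.hypot(x,y); 
z=w["range_z"].astype(float); k=np.where(th>1e-6,np.tan(th)/th,1)
P=np.stack([x*k*z,y*k*z,z],-1); W=(P-w["t"])@w["R"]
np.set_printoptions(precision=4,suppress=True)
for (a,b) in [(330,163),(330,168),(330,173),(330,179),(330,182),(290,160),(290,176),(290,186),(370,160),(300,177),(360,179),(260,170),(150,120)]: print(a,b,W[b,a])
E
```

```text
330 163 [ 0.6152 -0.3259  0.1003]
330 168 [ 0.6109 -0.3258  0.1014]
330 173 [ 0.6069 -0.3257  0.1032]
330 179 [ 0.601  -0.3256  0.1011]
330 182 [ 0.598  -0.3256  0.0996]
290 160 [ 0.6066 -0.2833  0.0283]
290 176 [ 0.596  -0.2862  0.0624]
290 186 [ 0.5773 -0.282   0.0301]
370 160 [ 0.6046 -0.372   0.0288]
300 177 [ 0.5948 -0.2963  0.0629]
360 179 [ 0.5911 -0.3568  0.062 ]
260 170 [ 0.5906 -0.2425 -0.0006]
150 120 [ 0.6645 -0.1143  0.029 ]
```

View pics/t_both.png

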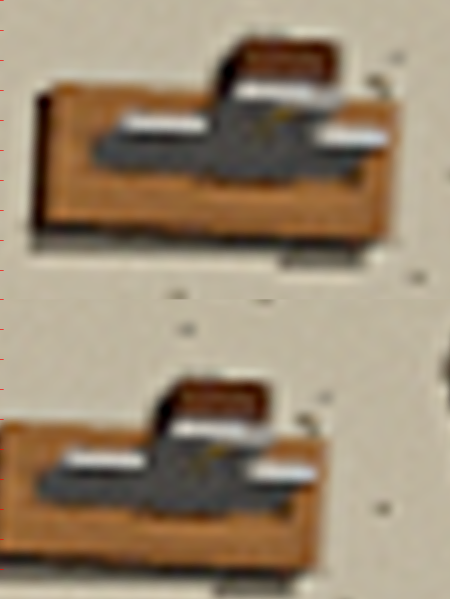

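```bash
python3 - <<'E'
from h import *
s=state(); d=np.load("w1.npz")
for y in (.0425,.0645-.0075,-.0425):
  for x in (-.011,.011):
    for z in (-.013,-.04):
      X=s["position"]+s["R"].apply([x,y,z]); print(x,y,z,[round(float(q),1) for q in fproj(d,X)])
im=d["image"][220:320,180:460,::-1]; cv2.imwrite("pics/w1f.png",cv2.resize(im,None,fx=2.8,fy=2.8,interpolation=cv2.INTER_CUBIC))
E
```

```text
-0.011 0.0425 -0.013 [407.2, 280.5]
-0.011 0.0425 -0.04 [422.3, 312.8]
0.011 0.0425 -0.013 [412.4, 240.6]
0.011 0.0425 -0.04 [430.6, 268.5]
-0.011 0.057 -0.013 [434.1, 278.8]
-0.011 0.057 -0.04 [452.9, 309.8]
0.011 0.057 -0.013 [440.6, 239.6]
0.011 0.057 -0.04 [463.0, 266.3]
-0.011 -0.0425 -0.013 [236.2, 280.7]
-0.011 -0.0425 -0.04 [221.6, 313.2]
0.011 -0.0425 -0.013 [231.1, 240.7]
0.011 -0.0425 -0.04 [213.6, 268.8]
```

View pics/w1f.png

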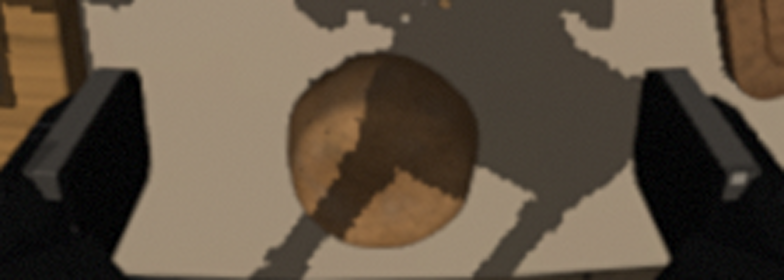

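```bash
sed -i 's/def goal(a):/def goal(a,t=0):/; s/def plan(p,a,step/def plan(p,a,t=0,step/; s/goal(a)).as_rot/goal(a,t)).as_rot/; s/\[0,0,-1\]\]))/[0,0,-1]]))*Rn.from_rotvec([0,t,0])/' h.py; python3 - <<'E'
from h import *
plan([.603+.078*.14,-.325,.15],-.055,-.14)
E
```

```text
pos [ 0.593  -0.3183  0.2243] yaw -0.0269 z [-0.0043  0.0069 -1.    ] t 1.53 F [-1.3  0.   0.9] w 0.0846
world d [ 0.0209 -0.0067 -0.0743] tool d [0.0214 0.0067 0.0741] rv [-0.0047 -0.1354  0.0285] n 2
0 [0.0107 0.0033 0.0371] [-0.0024 -0.0677  0.0142]
1 [0.0132 0.0031 0.0363] [-0.0024 -0.0677  0.0142]
```

Request:
apply_moves(moves=[0.07,0.008,0.002,0.025,-0.002,-0.045,0.01,0.07,0.008,0.002,0.025,-0.002,-0.045,0.01,0.07,0.008,0.002,0.024,-0.001,-0.045,0.009,0.07,0,0,0,0,0,0,0.07,0,0,0,0,0,0,0.07,0,0,0,0,0,0,0.07,0,0,0,0,0,0,0.07,0,0,0,0,0,0])

```text
clock: 2.2
position: [0.6079, -0.3333, 0.1548]
ee_rot: [0.001, 0.997, -0.034, -0.068]
contact_force: [-0.5, 1.4, -0.4]
width: 0.0702
```

```bash
python3 - <<'E'
from h import *
from rig import imaging
plan([.603,-.325,.072],-.055,-.14)
d=imaging.get_image("wrist"); np.savez("w2.npz",**d); cv2.imwrite("pics/w2.png",d["image"][:,:,::-1])
d=imaging.get_image("top"); np.savez("top2.npz",**d); cv2.imwrite("pics/top2.png",cv2.resize(d["image"][140:230,380:480,::-1],None,fx=6,fy=6,interpolation=cv2.INTER_CUBIC))
E
```

```text
pos [ 0.6079 -0.3333  0.1548] yaw -0.0691 z [-0.136   0.0024 -0.9907] t 2.2 F [-0.5  1.4 -0.4] w 0.0702
world d [-0.0049  0.0083 -0.0828] tool d [ 0.0058 -0.0085  0.0827] rv [ 0.0051 -0.0037 -0.014 ] n 3
0 [ 0.0019 -0.0028  0.0276] [ 0.0017 -0.0012 -0.0047]
1 [ 0.002  -0.0028  0.0276] [ 0.0017 -0.0012 -0.0047]
2 [ 0.002  -0.0027  0.0276] [ 0.0017 -0.0012 -0.0047]
```

View pics/w2.png

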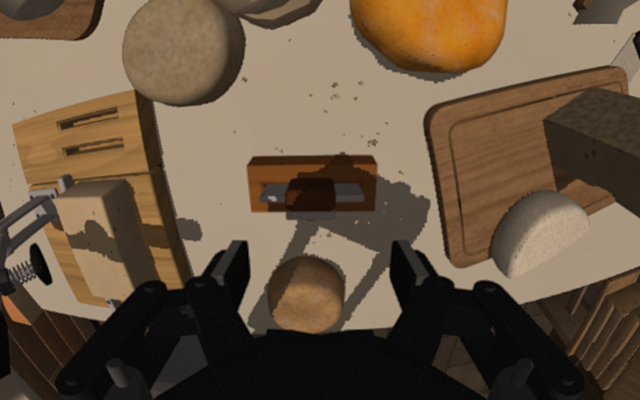

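View pics/top2.png

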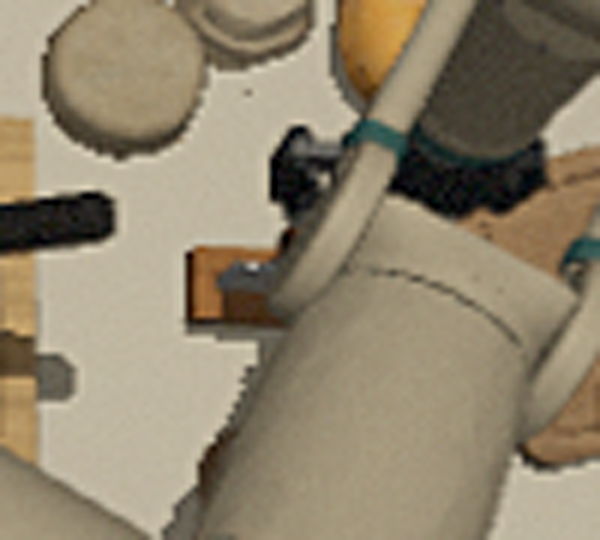

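```bash
python3 - <<'E'
from h import *
d=np.load("w2.npz")
ortho(d,.56,.66,-.40,-.25,.102,5000,"o2_104.png")
s=state()
for y in (.035,-.035):
    X=s["position"]+s["R"].apply([.011,y,-.01]); print([round(float(q),1) for q in fproj(d,X)])
E
```

```text
[395.6, 238.1]
[247.0, 238.1]
```

View pics/o2_104.png

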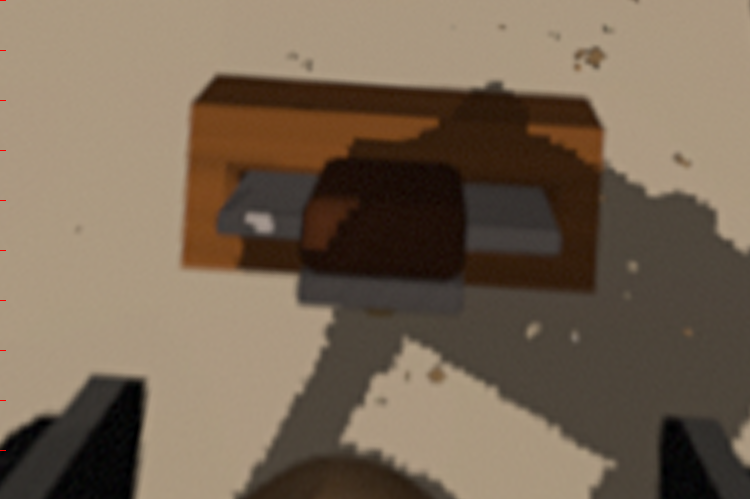

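Request:
apply_moves(moves=[0.06,0.002,-0.002,0.018,0.001,-0.001,-0.003,0.06,0.002,-0.002,0.018,0.001,-0.001,-0.003,0.06,0.001,-0.002,0.018,0.001,-0.001,-0.003,0.06,0.001,-0.001,0.015,0.001,0,-0.002,0.06,0,0,0.006,0,0,0,0.06,0,0,0,0,0,0,0.06,0,0,0,0,0,0,0.06,0,0,0,0,0,0])

```text
clock: 2.97
position: [0.6068, -0.3287, 0.0889]
ee_rot: [0.004, 0.998, -0.029, -0.061]
contact_force: [-0.9, -0.9, -0.5]
width: 0.0596
```

```bash
python3 - <<'E'
from h import *
from rig import imaging
plan([.6035,-.3255,.072],-.055,-.14)
d=imaging.get_image("wrist"); np.savez("w3.npz",**d); cv2.imwrite("pics/w3.png",d["image"][:,:,::-1])
E
```

```text
pos [ 0.6068 -0.3287  0.0889] yaw -0.0594 z [-0.1219 -0.0034 -0.9925] t 2.97 F [-0.9 -0.9 -0.5] w 0.0596
world d [-0.0033  0.0032 -0.0169] tool d [-0.0014 -0.0032  0.0172] rv [ 0.0101 -0.0182 -0.0044] n 1
0 [-0.0014 -0.0032  0.0172] [ 0.0101 -0.0182 -0.0044]
```

View pics/w3.png

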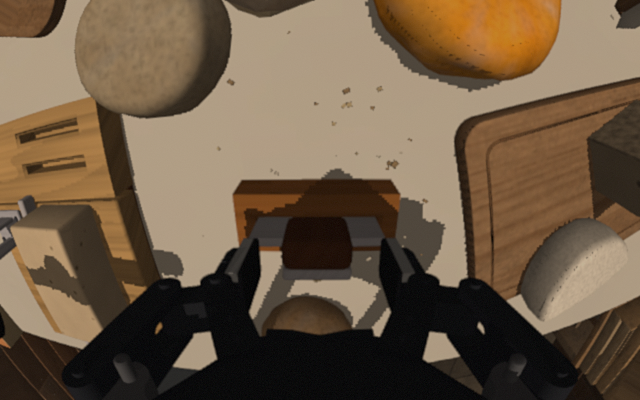

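Request:
apply_moves(moves=[0.06,-0.001,-0.002,0.006,0.003,-0.005,-0.002,0.06,-0.001,-0.002,0.006,0.003,-0.005,-0.002,0.06,0,-0.001,0.005,0.003,-0.005,-0.001,0.06,0,0,0.002,0,0,0,0.06,0,0,0,0,0,0,0.06,0,0,0,0,0,0,0.06,0,0,0,0,0,0,0.06,0,0,0,0,0,0])

```text
clock: 3.68
position: [0.604, -0.3241, 0.0711]
ee_rot: [-0.0, 0.997, -0.027, -0.067]
contact_force: [0.1, -0.5, -0.9]
width: 0.0603
```

```bash
python3 - <<'E'
from h import *
plan([.6035,-.3255,.072],-.055,-.14)
E
```

```text
pos [ 0.604  -0.3241  0.0711] yaw -0.0541 z [-0.1333  0.0046 -0.9911] t 3.68 F [ 0.1 -0.5 -0.9] w 0.0603
world d [-0.0005 -0.0014  0.0009] tool d [-0.0006  0.0014 -0.0008] rv [ 0.0028 -0.0062  0.0008] n 1
0 [-0.0006  0.0014 -0.0008] [ 0.0028 -0.0062  0.0008]
```

Request:
apply_moves(moves=[0.03,0,0.001,-0.001,0,0,0,0.025,0,0,0,0,0,0,0.02,0,0,0,0,0,0,0.02,0,0,0,0,0,0,0.02,0,0,0,0,0,0,0.02,0,0,0,0,0,0,0.02,0,0,0,0,0,0,0.02,0,0,0,0,0,0], newtons=50)

```text
clock: 4.35
position: [0.6043, -0.3254, 0.0725]
ee_rot: [-0.0, 0.997, -0.027, -0.066]
contact_force: [-0.2, 0.6, -0.7]
width: 0.0334
```

```bash
python3 - <<'E'
from h import *
from rig import imaging
plan([.604,-.3255,.072],-.055,-.14)
d=imaging.get_image("wrist"); np.savez("w4.npz",**d); cv2.imwrite("pics/w4.png",d["image"][:,:,::-1])
E
```

```text
pos [ 0.6043 -0.3254  0.0725] yaw -0.0548 z [-0.1326  0.0044 -0.9912] t 4.35 F [-0.2  0.6 -0.7] w 0.0334
world d [-0.0003 -0.0001 -0.0005] tool d [-0.0002  0.0001  0.0005] rv [ 0.0029 -0.007   0.0002] n 1
0 [-0.0002  0.0001  0.0005] [ 0.0029 -0.007   0.0002]
```

View pics/w4.png

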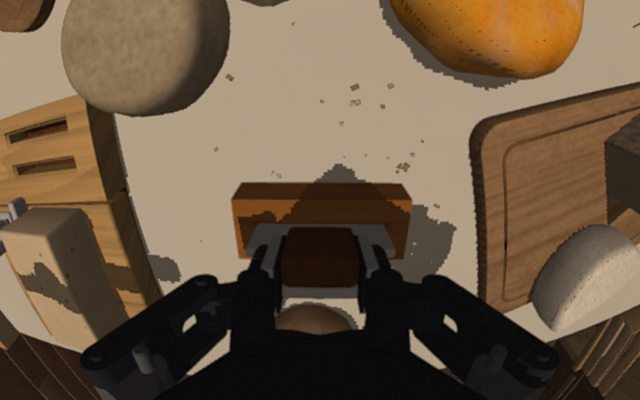

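```bash
python3 - <<'E'
from h import *
W=cloud(np.load("top0.npz"))
for x in np.arange(.62,.80,.02):
  r=[]
  for y in np.arange(-.36,-.0,.03):
    m=(W[...,0]>x)&(W[...,0]<x+.02)&(W[...,1]>y)&(W[...,1]<y+.03)
    r.append(round(float(np.nanmax(W[m][:,2])) if m.any() else -1,3))
  print(round(x,2),r)
E
```

```text
0.62 [0.012, 0.007, 0.006, 0.009, 0.009, -1, -1, 0.037, 0.036, 0.035, 0.047, 0.036]
0.64 [0.008, 0.008, 0.006, 0.004, 0.004, 0.002, 0.036, 0.034, 0.036, 0.034, 0.035, 0.036]
0.66 [0.006, 0.007, 0.006, 0.055, 0.058, 0.056, 0.034, 0.036, 0.037, 0.035, 0.035, 0.035]
0.68 [0.005, 0.006, 0.01, 0.066, 0.069, 0.066, 0.033, 0.038, 0.036, 0.037, 0.036, 0.035]
0.7 [0.004, 0.005, 0.059, 0.067, 0.066, 0.069, 0.047, 0.005, 0.007, 0.026, 0.029, 0.03]
0.72 [0.054, 0.087, 0.094, 0.068, 0.067, 0.069, 0.052, 0.005, 0.005, 0.005, 0.006, 0.006]
0.74 [0.09, 0.093, 0.095, 0.087, 0.066, 0.068, 0.007, 0.008, 0.006, 0.004, 0.006, 0.006]
0.76 [0.095, 0.095, 0.096, 0.091, 0.067, 0.055, 0.005, 0.006, 0.023, 0.021, 0.016, 0.007]
0.78 [0.092, 0.094, 0.093, 0.091, 0.074, 0.065, 0.005, 0.021, 0.027, 0.024, 0.021, 0.021]
0.8 [-1, 0.091, 0.093, 0.072, 0.072, 0.071, 0.005, 0.02, 0.068, 0.089, 0.088, 0.057]
```

Request:
apply_moves(moves=[0.02,0,0,-0.008,0,0,0,0.02,0,0,-0.012,0,0,0,0.02,0,0,-0.015,0,0,0,0.02,0,0,-0.018,0,0,0,0.02,0,0,-0.018,0,0,0,0.02,0,0,-0.01,0,0,0,0.02,0,0,0,0,0,0,0.02,0,0,0,0,0,0])

```text
clock: 5.07
position: [0.6159, -0.3254, 0.1607]
ee_rot: [-0.0, 0.997, -0.027, -0.067]
contact_force: [-0.4, -0.0, -1.1]
width: 0.0331
```

```bash
python3 - <<'E'
from h import *
from rig import imaging
plan([.665,-.325,.15],-.055,-.02)
d=imaging.get_image("wrist"); np.savez("w5.npz",**d); cv2.imwrite("pics/w5.png",d["image"][:,:,::-1])
d=imaging.get_image("scene"); np.savez("s5.npz",**d); cv2.imwrite("pics/s5.png",cv2.resize(d["image"][100:240,290:450,::-1],None,fx=4,fy=4,interpolation=cv2.INTER_CUBIC))
E
```

```text
pos [ 0.6159 -0.3254  0.1607] yaw -0.0539 z [-0.1327  0.0046 -0.9911] t 5.07 F [-0.4 -0.  -1.1] w 0.0331
world d [ 0.0491  0.0004 -0.0107] tool d [ 0.05   -0.003   0.0041] rv [0.0027 0.1131 0.0013] n 2
0 [ 0.025  -0.0015  0.0021] [0.0013 0.0566 0.0006]
1 [ 0.0248 -0.0015  0.0035] [0.0013 0.0566 0.0006]
```

View pics/w5.png

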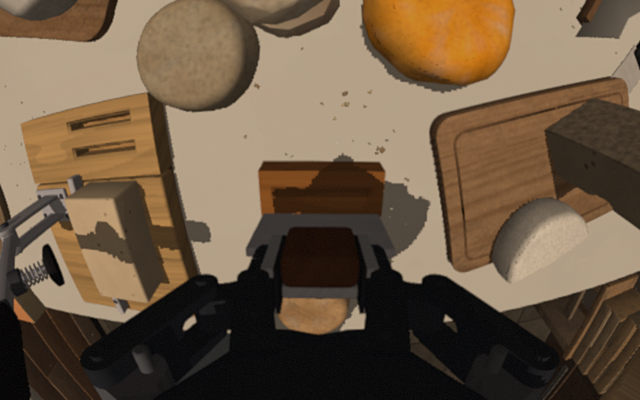

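View pics/s5.png

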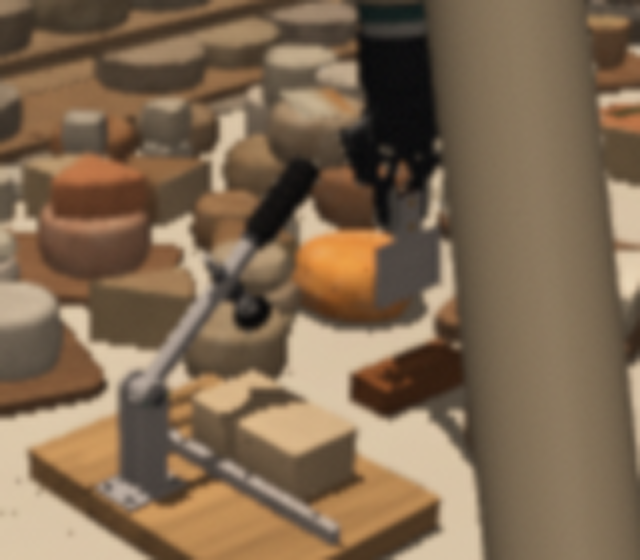

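```bash
python3 - <<'E'
import cv2
im=cv2.imread("pics/w5.png")[190:320,225:415]; cv2.imwrite("pics/w5c.png",cv2.resize(im,None,fx=4,fy=4,interpolation=cv2.INTER_CUBIC))
E
```

```text
(no output)
```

View pics/w5c.png

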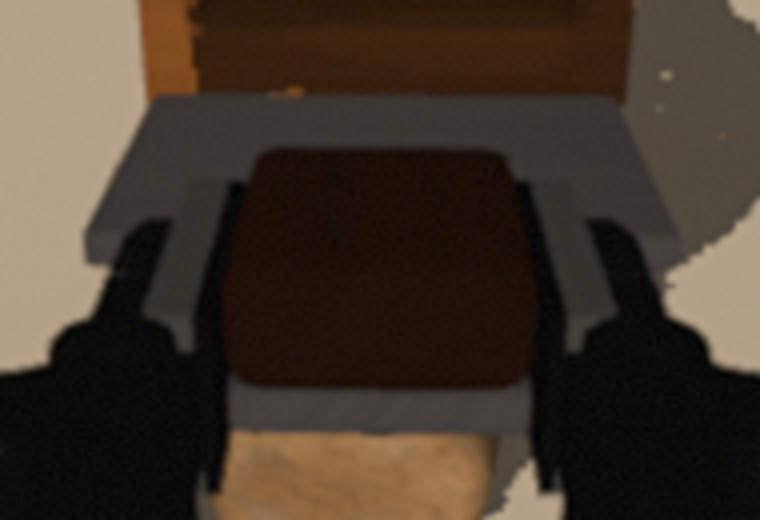

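```bash
cat >> h.py <<'E'
def plate_pose(d,s,px,P=None,fix=None):
    """fit plate pose in tool frame from pixels; returns (R_tool_plate, t)"""
    from scipy.optimize import least_squares
    if P is None: P=np.array([[3,42,0],[3,-42,0],[3,42,58],[3,-42,58],[-3,17,98],[-3,-17,98],[3,17,98],[3,-17,98]])/1000.
    px=np.array(px,float)
    R0=goal(0).inv()
    def f(q):
        X=(Rn.from_rotvec(q[:3])*R0).apply(P)+q[3:]
        w=s["R"].apply(X)+s["position"]; u,v=fproj(d,w); return np.r_[u-px[:,0],v-px[:,1]]
    r=least_squares(f,[0,0,0,-.008,0,.06])
    R=Rn.from_rotvec(r.x[:3])*R0
    print("resid",r.fun.round(1))
    print("rel rotvec(tool)",r.x[:3].round(4),"foot in tool",r.x[3:].round(4))
    foot=s["R"].apply(r.x[3:])+s["position"]; Rw=(s["R"]*R).as_matrix()
    print("foot world",foot.round(4),"plate up",Rw[:,2].round(4),"plate x",Rw[:,0].round(4))
    return R,r.x[3:]
E
python3 - <<'E'
from h import *
d=np.load("w5.npz"); s=state()
o=lambda x,y:(225+x/4-.4,190+y/4-.4)
plate_pose(d,s,[o(155,97),o(620,97),o(90,232),o(680,238),o(228,432),o(532,432),o(228,388),o(532,388)])
E
```

```text
resid [ 1.4 -1.3 -0.5  0.3  0.3 -0.2 -0.5  0.5  0.1  0.5 -0.4 -1.2 -0.   0.5
 -0.   0.5]
rel rotvec(tool) [-0.0137 -0.0071 -0.0003] foot in tool [-0.0088  0.0006  0.0712]
foot world [ 0.5973 -0.325   0.0906] plate up [0.1413 0.0082 0.9899] plate x [ 0.9886 -0.053  -0.1407]
```

Request:
apply_moves(moves=[0.02,0.025,-0.002,0.003,0,0.04,0,0.02,0.025,-0.003,0.003,0,0.04,0,0.02,0.008,-0.025,0,0,0.04,-0.006,0.02,0.003,-0.036,0,0,0.013,-0.006,0.02,0.002,-0.038,0,0,0,-0.006,0.02,0.001,-0.038,0,0,0,-0.006,0.02,0.001,-0.038,0,0,0,-0.005,0.02,0,-0.03,0,0,0,0])

```text
clock: 5.83
position: [0.6842, -0.1202, 0.1354]
ee_rot: [0.0, 1.0, -0.018, -0.006]
contact_force: [-0.3, 0.2, -2.6]
width: 0.0333
```

```bash
python3 - <<'E'
from h import *
plan([.663,-.1,.14],-.025,0.)
E
```

```text
pos [ 0.6842 -0.1202  0.1354] yaw -0.0369 z [-1.260e-02 -3.000e-04 -9.999e-01] t 5.83 F [-0.3  0.2 -2.6] w 0.0333
world d [-0.0212  0.0202  0.0046] tool d [-0.022  -0.0194 -0.0043] rv [ 0.0007  0.0126 -0.0119] n 1
0 [-0.022  -0.0194 -0.0043] [ 0.0007  0.0126 -0.0119]
```

Request:
apply_moves(moves=[0.02,-0.011,-0.01,-0.002,0,0.006,-0.006,0.02,-0.011,-0.01,-0.002,0,0.006,-0.006,0.02,0,0,0,0,0,0,0.02,0,0,0,0,0,0,0.02,0,0,0,0,0,0,0.02,0,0,0,0,0,0,0.02,0,0,0,0,0,0,0.02,0,0,0,0,0,0])

```text
clock: 6.5
position: [0.6588, -0.0907, 0.1327]
ee_rot: [-0.002, 1.0, -0.009, -0.007]
contact_force: [0.2, 0.3, -1.5]
width: 0.0336
```

```bash
python3 - <<'E'
from h import *
from rig import imaging
plan([.663,-.1,.14],-.025,0.)
d=imaging.get_image("wrist"); np.savez("w6.npz",**d); cv2.imwrite("pics/w6.png",d["image"][:,:,::-1])
cv2.imwrite("pics/w6c.png",cv2.resize(d["image"][150:310,220:420,::-1],None,fx=3.7,fy=3.7,interpolation=cv2.INTER_CUBIC))
E
```

```text
pos [ 0.6588 -0.0907  0.1327] yaw -0.0174 z [-0.0136  0.0049 -0.9999] t 6.5 F [ 0.2  0.3 -1.5] w 0.0336
world d [ 0.0042 -0.0093  0.0073] tool d [ 0.0042  0.0092 -0.0074] rv [-0.0046  0.0137  0.0076] n 1
0 [ 0.0042  0.0092 -0.0074] [-0.0046  0.0137  0.0076]
```

View pics/w6.png

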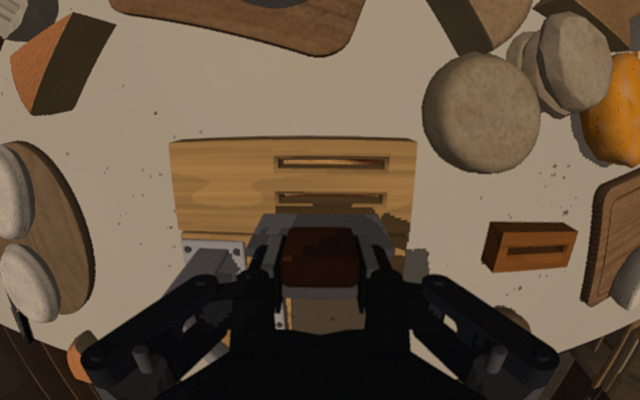

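View pics/w6c.png

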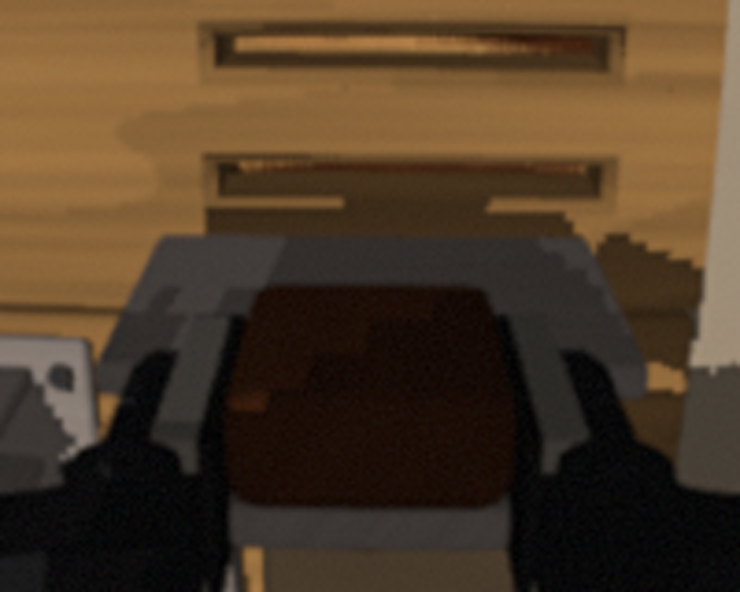

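```bash
cat >> h.py <<'E'
def watz(d,u,v,z):
    x=(u-d["cx"])/d["fx"]; y=(v-d["cy"])/d["fy"]; th=np.hypot(x,y); k=np.tan(th)/th
    r=np.array([x*k,y*k,1.])@d["R"]; o=-d["R"].T@d["t"]; return o+r*(z-o[2])/r[2]
E
python3 - <<'E'
from h import *
d=np.load("w6.npz"); s=state()
o=lambda x,y:(220+x/3.7-.36,150+y/3.7-.36)
plate_pose(d,s,[o(162,238),o(580,238),o(103,360),o(645,362),o(230,548),o(511,548),o(230,507),o(511,507)])
for n,x,y in [("NFL",205,154),("NFR",620,157),("NNL",203,207),("NNR",613,209),("FFL",200,24),("FFR",625,27),("FNL",200,77),("FNR",622,80)]: print(n,watz(d,*o(x,y),.03).round(4))
for n,x,y in [("bl",162,238),("br",580,238)]: print(n,watz(d,*o(x,y),s["position"][2]-.067).round(4))
E
```

```text
resid [ 0.4  0.3 -1.  -0.3  0.7 -0.5 -0.   0.3 -0.2  0.   0.4  0.1 -0.2 -0.1
 -0.1  0.1]
rel rotvec(tool) [-0.0027 -0.0028  0.001 ] foot in tool [-0.0094 -0.0006  0.0731]
foot world [ 0.6485 -0.0898  0.0597] plate up [ 0.0164 -0.0021  0.9999] plate x [ 0.9997 -0.0185 -0.0165]
NFL [ 0.6611 -0.0526  0.03  ]
NFR [ 0.6588 -0.1455  0.03  ]
NNL [ 0.6486 -0.0514  0.03  ]
NNR [ 0.6465 -0.1444  0.03  ]
FFL [ 0.6904 -0.0531  0.03  ]
FFR [ 0.6884 -0.1455  0.03  ]
FNL [ 0.6786 -0.0525  0.03  ]
FNR [ 0.6765 -0.1452  0.03  ]
bl [ 0.6543 -0.0488  0.0657]
br [ 0.653  -0.1304  0.0657]
```

Request:
apply_moves(moves=[0.02,0.002,0.005,0.006,-0.002,0.008,0.004,0.02,0.001,0.004,0.007,-0.002,0.006,0.003,0.02,0,0,0.006,0,0,0,0.02,0,0,0,0,0,0,0.02,0,0,0,0,0,0,0.02,0,0,0,0,0,0,0.02,0,0,0,0,0,0,0.02,0,0,0,0,0,0])

```text
clock: 7.22
position: [0.6619, -0.103, 0.1102]
ee_rot: [0.0, 1.0, -0.014, 0.0]
contact_force: [0.3, 0.1, -2.2]
width: 0.0334
```

```bash
python3 - <<'E'
from h import *
from rig import imaging
plan([.663,-.1,.107],-.0235,0.)
d=imaging.get_image("wrist"); np.savez("w7.npz",**d); cv2.imwrite("pics/w7.png",d["image"][:,:,::-1])
cv2.imwrite("pics/w7c.png",cv2.resize(d["image"][150:310,220:420,::-1],None,fx=3.7,fy=3.7,interpolation=cv2.INTER_CUBIC))
E
```

```text
pos [ 0.6619 -0.103   0.1102] yaw -0.028 z [ 4.e-04 -0.e+00 -1.e+00] t 7.22 F [ 0.3  0.1 -2.2] w 0.0334
world d [ 0.0011  0.003  -0.0032] tool d [ 0.001  -0.0031  0.0032] rv [ 0.     -0.0004 -0.0045] n 1
0 [ 0.001  -0.0031  0.0032] [ 0.     -0.0004 -0.0045]
```

View pics/w7c.png

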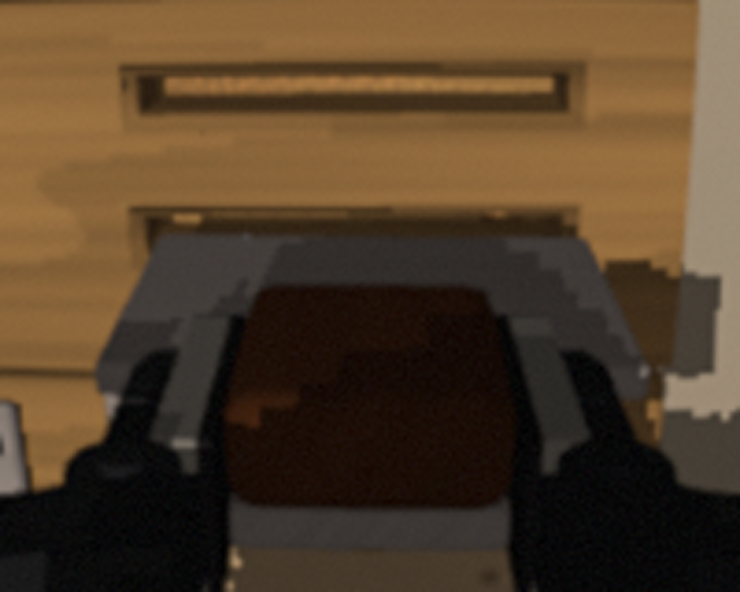

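```bash
python3 - <<'E'
from h import *
d=np.load("w7.npz"); s=state()
o=lambda x,y:(220+x/3.7-.36,150+y/3.7-.36)
plate_pose(d,s,[o(162,237),o(582,237),o(98,361),o(647,367),o(230,548),o(511,548),o(230,507),o(511,507)])
for n,x,y in [("NFL",131,208),("NFR",580,208),("FFL",122,66),("FFR",585,66),("FNL",122,129),("FNR",582,128)]: print(n,watz(d,*o(x,y),.03).round(4))
for n,x,y in [("bl",162,237),("br",582,237)]: print(n,watz(d,*o(x,y),s["position"][2]-.067).round(4))
E
```

```text
resid [ 0.2  0.1 -0.  -0.4  0.3 -0.3 -0.4  0.5 -0.   0.5 -0.1 -1.  -0.1  0.3
 -0.   0.4]
rel rotvec(tool) [-0.0034 -0.0054  0.0048] foot in tool [-0.0092 -0.0004  0.0723]
foot world [ 0.6528 -0.1024  0.038 ] plate up [0.0048 0.0033 1.    ] plate x [ 0.9995 -0.0328 -0.0047]
NFL [ 0.6609 -0.0527  0.03  ]
NFR [ 0.6583 -0.1453  0.03  ]
FFL [ 0.6907 -0.0534  0.03  ]
FFR [ 0.688  -0.1458  0.03  ]
FNL [ 0.6778 -0.0523  0.03  ]
FNR [ 0.6753 -0.1454  0.03  ]
bl [ 0.6591 -0.0615  0.0433]
br [ 0.6567 -0.1434  0.0433]
```

Request:
apply_moves(moves=[0.02,-0.001,-0.002,0,0,0,0,0.02,0,-0.0015,0,0,0,0,0.02,0,0,0.004,0,0,0,0.02,0,0,0.004,0,0,0,0.02,0,0,0.004,0,0,0,0.02,0,0,0.004,0,0,0,0.02,0,0,0.003,0,0,0,0.02,0,0,0,0,0,0])

```text
clock: 7.93
position: [0.6599, -0.0986, 0.0918]
ee_rot: [0.0, 1.0, -0.013, -0.0]
contact_force: [0.0, 0.7, -1.9]
width: 0.0337
```

```bash
python3 - <<'E'
from h import *
from rig import imaging
plan([.661,-.0995,.073],-.027,0.)
d=imaging.get_image("wrist"); np.savez("w8.npz",**d)
cv2.imwrite("pics/w8c.png",cv2.resize(d["image"][150:310,220:420,::-1],None,fx=3.7,fy=3.7,interpolation=cv2.INTER_CUBIC))
E
```

```text
pos [ 0.6599 -0.0986  0.0918] yaw -0.0262 z [-5.e-04 -8.e-04 -1.e+00] t 7.93 F [ 0.   0.7 -1.9] w 0.0337
world d [ 0.0011 -0.0009 -0.0188] tool d [0.0011 0.0009 0.0188] rv [0.0008 0.0005 0.0008] n 1
0 [0.0011 0.0009 0.0188] [0.0008 0.0005 0.0008]
```

View pics/w8c.png

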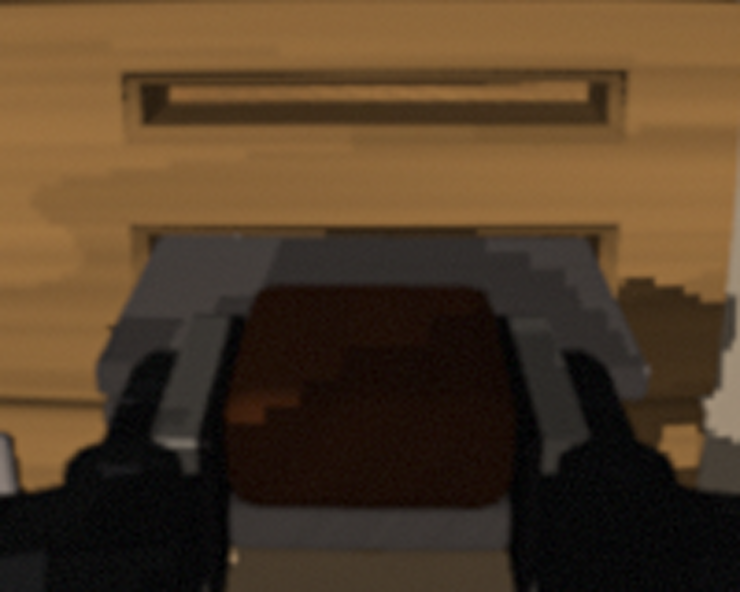

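Request:
apply_moves(moves=[0.02,-0.0013,0,0,0,0,0,0.02,0,0,0.003,0,0,0,0.02,0,0,0.003,0,0,0,0.02,0,0,0.003,0,0,0,0.02,0,0,0.003,0,0,0,0.02,0,0,0.001,0,0,0,0.02,0,0,0,0,0,0,0.02,0,0,0,0,0,0])

```text
clock: 8.65
position: [0.6597, -0.0987, 0.0764]
ee_rot: [0.0, 1.0, -0.013, 0.001]
contact_force: [0.1, -0.1, -1.8]
width: 0.0335
```

```bash
python3 - <<'E'
from h import *
from rig import imaging
plan([.661,-.0995,.073],-.027,0.)
d=imaging.get_image("wrist"); np.savez("w9.npz",**d)
cv2.imwrite("pics/w9c.png",cv2.resize(d["image"][150:310,220:420,::-1],None,fx=3.7,fy=3.7,interpolation=cv2.INTER_CUBIC))
E
```

```text
pos [ 0.6597 -0.0987  0.0764] yaw -0.0269 z [ 1.3e-03 -5.0e-04 -1.0e+00] t 8.65 F [ 0.1 -0.1 -1.8] w 0.0335
world d [ 0.0013 -0.0008 -0.0034] tool d [0.0013 0.0007 0.0034] rv [ 0.0005 -0.0013  0.0001] n 1
0 [0.0013 0.0007 0.0034] [ 0.0005 -0.0013  0.0001]
```

View pics/w9c.png

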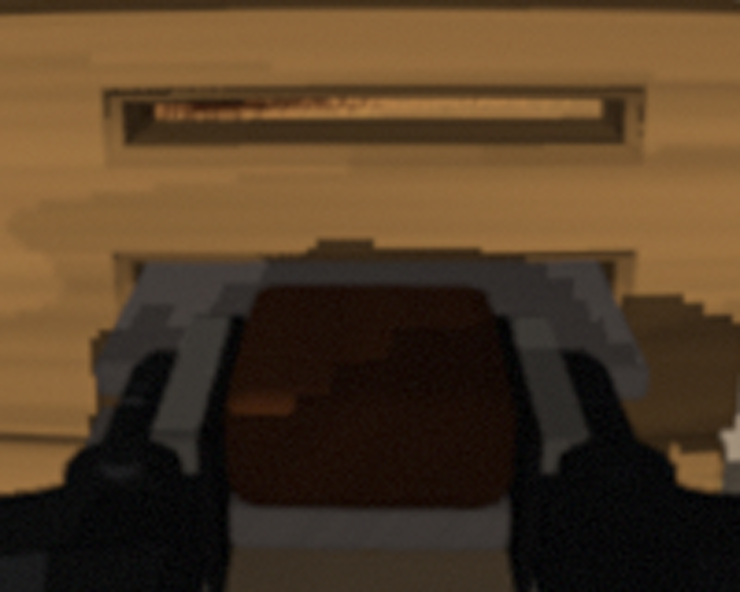

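Request:
apply_moves(moves=[0.02,0,0,0.002,0,0,0,0.02,0,0,0.002,0,0,0,0.02,0,0,0.0015,0,0,0,0.02,0,0,0.001,0,0,0,0.02,0,0,0,0,0,0,0.02,0,0,0,0,0,0,0.02,0,0,0,0,0,0,0.02,0,0,0,0,0,0])

```text
clock: 9.37
position: [0.6601, -0.0989, 0.0736]
ee_rot: [0.001, 1.0, -0.013, 0.002]
contact_force: [-0.1, -0.1, 0.2]
width: 0.0333
```

Request:
apply_moves(moves=[0.02,0,0,0.002,0,0,0,0.02,0,0,0.002,0,0,0,0.02,0,0,0.002,0,0,0,0.02,0,0,0,0,0,0,0.02,0,0,0,0,0,0,0.02,0,0,0,0,0,0,0.02,0,0,0,0,0,0,0.02,0,0,0,0,0,0])

```text
clock: 10.03
position: [0.6603, -0.0991, 0.0734]
ee_rot: [0.001, 1.0, -0.013, 0.003]
contact_force: [-1.2, 0.0, 2.2]
width: 0.0335
```

Request:
apply_moves(moves=[0.065,0,0,0,0,0,0,0.065,0,0,0,0,0,0,0.065,0,0,0,0,0,0,0.065,0,0,0,0,0,0,0.065,0,0,-0.01,0,0,0,0.065,0,0,-0.02,0,0,0,0.065,0,0,-0.025,0,0,0,0.065,0,0,-0.025,0,0,0])

```text
clock: 10.7
position: [0.6573, -0.0983, 0.1503]
ee_rot: [-0.001, 1.0, -0.013, -0.003]
contact_force: [-0.5, -0.3, 0.6]
width: 0.0653
```

```bash
python3 - <<'E'
from h import *
from rig import imaging
plan([.661,-.0995,.16],-.027,0.)
d=imaging.get_image("wrist"); np.savez("w10.npz",**d)
cv2.imwrite("pics/w10.png",d["image"][:,:,::-1])
d=imaging.get_image("scene");cv2.imwrite("pics/s10.png",cv2.resize(d["image"][100:240,290:450,::-1],None,fx=4,fy=4,interpolation=cv2.INTER_CUBIC))
E
```

```text
pos [ 0.6573 -0.0983  0.1503] yaw -0.0263 z [-0.0051  0.0012 -1.    ] t 10.7 F [-0.5 -0.3  0.6] w 0.0653
world d [ 0.0037 -0.0012  0.0097] tool d [ 0.0037  0.0011 -0.0097] rv [-0.0011  0.0051  0.0007] n 1
0 [ 0.0037  0.0011 -0.0097] [-0.0011  0.0051  0.0007]
```

View pics/w10.png

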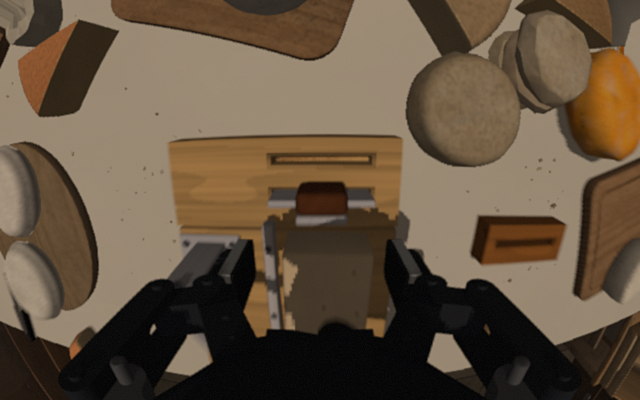

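View pics/s10.png

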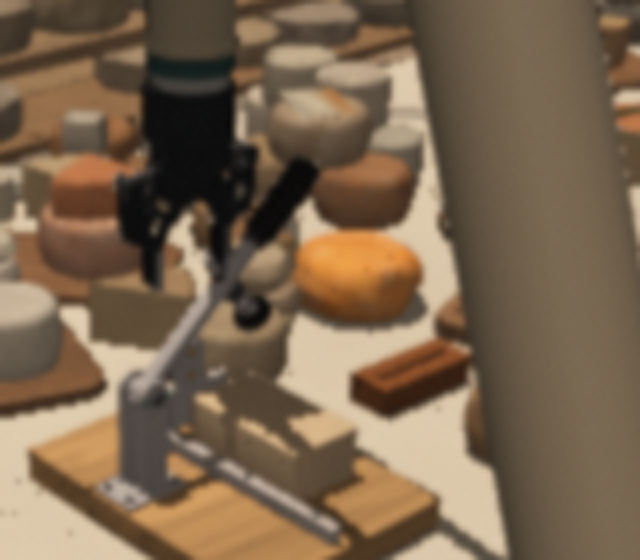

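Request:
apply_moves(moves=[0.055,0.002,0,-0.036,0,0,0,0.055,0,0,-0.036,0,0,0,0.055,0,0,-0.036,0,0,0,0.055,0,0,-0.036,0,0,0,0.055,0,0,-0.02,0,0,-0.1,0.055,0,0,0,0,0,-0.12,0.055,0,0,0,0,0,-0.12,0.055,0,0,0,0,0,-0.12])

```text
clock: 11.47
position: [0.6601, -0.0984, 0.329]
ee_rot: [0.002, 0.975, 0.224, 0.003]
contact_force: [0.4, -0.1, -0.1]
width: 0.0551
```

```bash
python3 - <<'E'
from h import *
plan([.445,-.0955,.31],3.1146,0.,rot=.12)
print(state()["qpos"])
E
```

```text
pos [ 0.6601 -0.0984  0.329 ] yaw 0.4511 z [ 0.0069 -0.0018 -1.    ] t 11.47 F [ 0.4 -0.1 -0.1] w 0.0551
world d [-0.2151  0.0029 -0.019 ] tool d [-0.1924 -0.0965  0.0175] rv [ 0.0088  0.0045 -2.6635] n 23
0 [-0.0084 -0.0042  0.0008] [ 0.0004  0.0002 -0.1158]
1 [-0.0078 -0.0051  0.0008] [ 0.0004  0.0002 -0.1158]
2 [-0.0072 -0.006   0.0008] [ 0.0004  0.0002 -0.1158]
3 [-0.0064 -0.0068  0.0008] [ 0.0004  0.0002 -0.1158]
4 [-0.0056 -0.0075  0.0008] [ 0.0004  0.0002 -0.1158]
5 [-0.0047 -0.0081  0.0008] [ 0.0004  0.0002 -0.1158]
6 [-0.0037 -0.0086  0.0008] [ 0.0004  0.0002 -0.1158]
7 [-0.0027 -0.009   0.0008] [ 0.0004  0.0002 -0.1158]
8 [-0.0017 -0.0092  0.0008] [ 0.0004  0.0002 -0.1158]
9 [-0.0006 -0.0093  0.0008] [ 0.0004  0.0002 -0.1158]
10 [ 0.0005 -0.0093  0.0008] [ 0.0004  0.0002 -0.1158]
11 [ 0.0016 -0.0092  0.0008] [ 0.0004  0.0002 -0.1158]
12 [ 0.0026 -0.009   0.0008] [ 0.0004  0.0002 -0.1158]
13 [ 0.0036 -0.0086  0.0008] [ 0.0004  0.0002 -0.1158]
14 [ 0.0046 -0.0081  0.0008] [ 0.0004  0.0002 -0.1158]
15 [ 0.0055 -0.0076  0.0008] [ 0.0004  0.0002 -0.1158]
16 [ 0.0064 -0.0069  0.0008] [ 0.0004  0.0002 -0.1158]
17 [ 0.0071 -0.0061  0.0008] [ 0.0004  0.0002 -0.1158]
18 [ 0.0078 -0.0052  0.0008] [ 0.0004  0.0002 -0.1158]
19 [ 0.0083 -0.0043  0.0008] [ 0.0004  0.0002 -0.1158]
20 [ 0.0088 -0.0033  0.0008] [ 0.0004  0.0002 -0.1158]
21 [ 0.0091 -0.0023  0.0008] [ 0.0004  0.0002 -0.1158]
22 [ 0.0093 -0.0012  0.0008] [ 0.0004  0.0002 -0.1158]
[-2.52144046e-01  3.85255098e-01  1.10634940e+00 -4.26139779e-05
  1.64282102e+00  8.67520181e-01]
```

Request:
apply_moves(moves=[0.055,-0.008,-0.004,0,0,0,-0.116,0.055,-0.008,-0.005,0,0,0,-0.116,0.055,-0.007,-0.006,0,0,0,-0.116,0.055,-0.006,-0.007,0,0,0,-0.116,0.055,-0.006,-0.0075,0,0,0,-0.116,0.055,-0.005,-0.008,0,0,0,-0.116,0.055,-0.004,-0.0085,0,0,0,-0.116,0.055,-0.003,-0.009,0,0,0,-0.116])

```text
clock: 12.13
position: [0.5831, -0.0994, 0.3279]
ee_rot: [0.003, 0.756, 0.655, 0.002]
contact_force: [0.3, -0.4, -0.3]
width: 0.055
```

Request:
apply_moves(moves=[0.055,-0.002,-0.009,0,0,0,-0.116,0.055,-0.001,-0.009,0,0,0,-0.116,0.055,0,-0.009,0,0,0,-0.116,0.055,0.001,-0.009,0,0,0,-0.116,0.055,0.003,-0.009,0,0,0,-0.116,0.055,0.004,-0.009,0,0,0,-0.116,0.055,0.005,-0.008,0,0,0,-0.116,0.055,0.006,-0.0075,0,0,0,-0.116])

```text
clock: 12.8
position: [0.5027, -0.1036, 0.327]
ee_rot: [0.003, 0.36, 0.933, 0.001]
contact_force: [-0.4, -0.4, 0.0]
width: 0.0552
```

```bash
python3 - <<'E'
from h import *
plan([.445,-.0955,.20],3.1146,0.,rot=.12)
E
```

```text
pos [ 0.5027 -0.1036  0.327 ] yaw 2.4048 z [ 0.0063 -0.0011 -1.    ] t 12.8 F [-0.4 -0.4  0. ] w 0.0552
world d [-0.0577  0.0081 -0.127 ] tool d [ 0.0489 -0.0332  0.1267] rv [ 0.0013  0.0064 -0.7098] n 6
0 [ 0.0081 -0.0055  0.0211] [ 0.0002  0.0011 -0.1183]
1 [ 0.0087 -0.0045  0.0211] [ 0.0002  0.0011 -0.1183]
2 [ 0.0092 -0.0035  0.0211] [ 0.0002  0.0011 -0.1183]
3 [ 0.0095 -0.0024  0.0211] [ 0.0002  0.0011 -0.1183]
4 [ 0.0097 -0.0012  0.0212] [ 0.0002  0.0011 -0.1183]
5 [ 0.0097 -0.0001  0.0212] [ 0.0002  0.0011 -0.1183]
```

Request:
apply_moves(moves=[0.055,0.008,-0.005,0,0,0.001,-0.118,0.055,0.009,-0.004,0.005,0,0.001,-0.118,0.055,0.009,-0.003,0.015,0,0.001,-0.118,0.055,0.009,-0.002,0.025,0,0.001,-0.118,0.055,0.01,-0.001,0.03,0,0.001,-0.118,0.055,0.01,0,0.03,0,0.001,-0.118,0.055,0,0,0.02,0,0,0,0.055,0,0,0,0,0,0])

```text
clock: 13.47
position: [0.441, -0.094, 0.2003]
ee_rot: [0.004, -0.006, 1.0, -0.001]
contact_force: [-0.2, 0.7, 0.0]
width: 0.0545
```

```bash
python3 - <<'E'
from h import *
from rig import imaging
plan([.450,-.0955,.043],3.1146,0.,rot=.12)
for n in("top","wrist"):
    d=imaging.get_image(n); np.savez(n+"11.npz",**d); cv2.imwrite(f"pics/{n}11.png",d["image"][:,:,::-1])
E
```

```text
pos [ 0.441  -0.094   0.2003] yaw -3.13 z [ 0.008  -0.0021 -1.    ] t 13.47 F [-0.2  0.7  0. ] w 0.0545
world d [ 0.009  -0.0015 -0.1573] tool d [-0.0077 -0.0013  0.1574] rv [-0.002   0.008   0.0386] n 4
0 [-0.0019 -0.0003  0.0394] [-0.0005  0.002   0.0096]
1 [-0.002  -0.0003  0.0393] [-0.0005  0.002   0.0096]
2 [-0.0021 -0.0003  0.0393] [-0.0005  0.002   0.0096]
3 [-0.0022 -0.0003  0.0393] [-0.0005  0.002   0.0096]
```

View pics/wrist11.png

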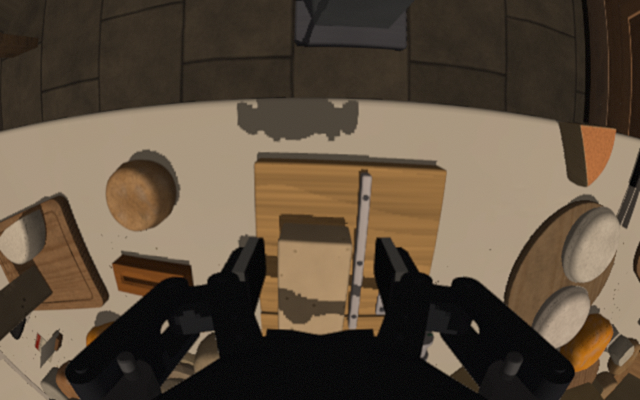

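View pics/top11.png

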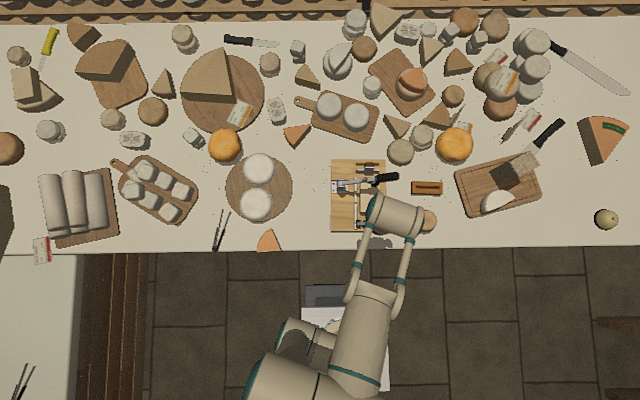

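```bash
python3 - <<'E'
from h import *
d=np.load("wrist11.npz")
cv2.imwrite("pics/w11c.png",cv2.resize(d["image"][150:340,230:450,::-1],None,fx=3,fy=3,interpolation=cv2.INTER_CUBIC))
for u,v,z in [(279,240,.078),(351,242,.078),(280,216,.03),(257,162,.03),(445,169,.03)]: print(u,v,watz(d,u,v,z).round(4))
E
```

```text
279 240 [ 0.4925 -0.1313  0.078 ]
351 242 [ 0.4937 -0.0632  0.078 ]
280 216 [ 0.4861 -0.1359  0.03  ]
257 162 [ 0.4269 -0.1587  0.03  ]
445 169 [0.4309 0.0429 0.03  ]
```

View pics/w11c.png

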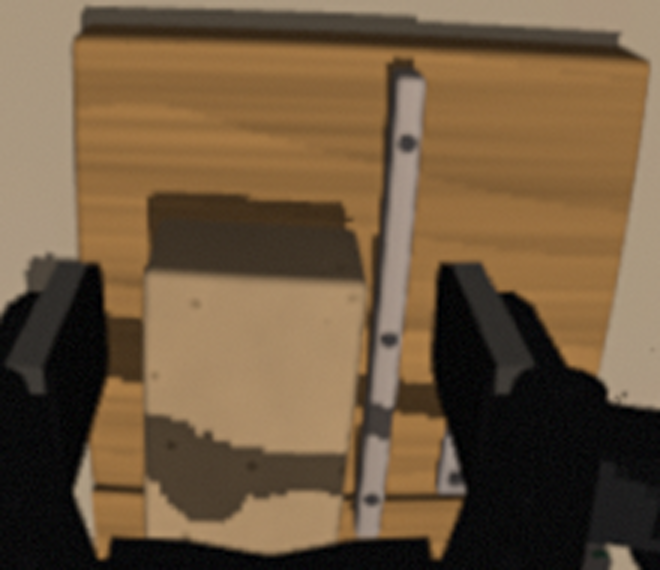

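Request:
apply_moves(moves=[0.055,0.001,0,0.036,0,0.002,0.01,0.055,0,0,0.036,0,0.002,0.01,0.055,0,0,0.036,0,0.002,0.01,0.055,0,0,0.03,0,0.002,0.009,0.055,0,0,0.013,0,0,0,0.055,0,0,0,0,0,0,0.055,0,0,0,0,0,0,0.055,0,0,0,0,0,0])

```text
clock: 14.23
position: [0.4657, -0.1032, 0.0636]
ee_rot: [0.021, 0.016, 1.0, -0.009]
contact_force: [-0.4, 0.6, -0.3]
width: 0.0551
```

```bash
python3 - <<'E'
from h import *
plan([.50,-.0965,.043],3.1146,0.,rot=.12)
E
```

```text
pos [ 0.4657 -0.1032  0.0636] yaw 3.1096 z [ 0.0425 -0.018  -0.9989] t 14.23 F [-0.4  0.6 -0.3] w 0.0551
world d [ 0.0343  0.0067 -0.0206] tool d [-0.0331  0.0082  0.022 ] rv [-0.0167  0.043  -0.0053] n 2
0 [-0.0166  0.0041  0.011 ] [-0.0084  0.0215 -0.0027]
1 [-0.0168  0.0039  0.0107] [-0.0084  0.0215 -0.0027]
```

Request:
apply_moves(moves=[0.055,0.003,0.003,0.007,-0.006,0.015,-0.002,0.055,0.003,0.002,0.007,-0.006,0.015,-0.002,0.055,0.003,0.001,0.006,-0.005,0.013,-0.001,0.055,0,0,0,0,0,0,0.055,0,0,0,0,0,0,0.055,0,0,0,0,0,0,0.055,0,0,0,0,0,0,0.055,0,0,0,0,0,0])

```text
clock: 14.9
position: [0.4621, -0.0983, 0.0472]
ee_rot: [0.004, 0.013, 1.0, -0.001]
contact_force: [-0.3, 0.4, -0.6]
width: 0.0555
```

```bash
python3 - <<'E'
from h import *
plan([.50,-.0965,.043],3.1146,0.,rot=.12)
print(state()["qpos"])
E
```

```text
pos [ 0.4621 -0.0983  0.0472] yaw 3.1148 z [ 0.0078 -0.0023 -1.    ] t 14.9 F [-0.3  0.4 -0.6] w 0.0555
world d [ 0.0379  0.0018 -0.0042] tool d [-0.0378  0.0028  0.0045] rv [-0.0021  0.0079  0.0002] n 1
0 [-0.0378  0.0028  0.0045] [-0.0021  0.0079  0.0002]
[-3.57534891e-01  3.06901599e-01  1.99227704e+00  7.52375658e-04
  8.34247327e-01 -1.90205112e+00]
```

Request:
apply_moves(moves=[0.055,-0.005,0.001,0.001,0,0.003,0,0.055,-0.005,0.001,0.001,0,0.003,0,0.055,-0.005,0,0.001,0,0.001,0,0.055,-0.005,0,0,0,0,0,0.055,-0.005,0,0,0,0,0,0.055,-0.005,0,0,0,0,0,0.055,0,0,0,0,0,0,0.055,0,0,0,0,0,0])

```text
clock: 15.57
position: [0.4944, -0.0967, 0.0438]
ee_rot: [-0.001, 0.013, 1.0, -0.001]
contact_force: [-2.7, -0.9, 1.7]
width: 0.055
```

```bash
python3 - <<'E'
from h import *
from rig import imaging
plan([.512,-.0965,.043],3.1146,0.,rot=.12)
d=imaging.get_image("wrist"); np.savez("w12.npz",**d); cv2.imwrite("pics/w12.png",d["image"][:,:,::-1])
E
```

```text
pos [ 0.4944 -0.0967  0.0438] yaw 3.1153 z [-0.0027 -0.0018 -1.    ] t 15.57 F [-2.7 -0.9  1.7] w 0.055
world d [ 0.0176  0.0002 -0.0008] tool d [-0.0176  0.0007  0.0008] rv [-0.0018 -0.0027  0.0007] n 1
0 [-0.0176  0.0007  0.0008] [-0.0018 -0.0027  0.0007]
```

View pics/w12.png

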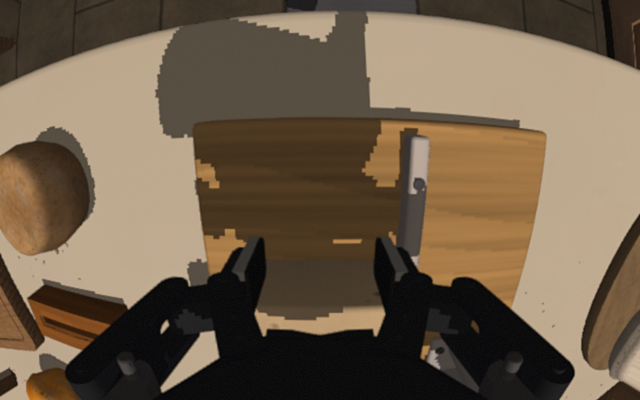

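Request:
apply_moves(moves=[0.035,0.005,0,0,0,0,0,0.035,0,0,0,0,0,0,0.035,0,0,0,0,0,0,0.035,-0.004,0,0,0,-0.002,0,0.035,-0.004,0,0,0,0,0,0.035,-0.004,0,0,0,0,0,0.035,-0.003,0,0,0,0,0,0.035,0,0,0,0,0,0])

```text
clock: 16.28
position: [0.5036, -0.0968, 0.044]
ee_rot: [-0.001, 0.013, 1.0, -0.001]
contact_force: [-0.9, 0.1, 1.4]
width: 0.0349
```

```bash
python3 - <<'E'
from h import *
plan([.512,-.0965,.044],3.1146,0.,rot=.12)
E
```

```text
pos [ 0.5036 -0.0968  0.044 ] yaw 3.1147 z [-0.0021 -0.0014 -1.    ] t 16.28 F [-0.9  0.1  1.4] w 0.0349
world d [0.0084 0.0003 0.    ] tool d [-0.0084  0.0006 -0.    ] rv [-0.0014 -0.0021  0.0001] n 1
0 [-0.0084  0.0006 -0.    ] [-0.0014 -0.0021  0.0001]
```

Request:
apply_moves(moves=[0.035,-0.002,0,0,0,0,0,0.035,-0.002,0,0,0,0,0,0.035,-0.002,0,0,0,0,0,0.035,0,0,0,0,0,0,0.035,0,0,0,0,0,0,0.035,0,0,0,0,0,0,0.035,0,0,0,0,0,0,0.035,0,0,0,0,0,0])

```text
clock: 16.95
position: [0.5095, -0.0968, 0.0437]
ee_rot: [-0.002, 0.013, 1.0, -0.001]
contact_force: [-2.0, 0.5, 1.2]
width: 0.0351
```

```bash
python3 - <<'E'
from h import *
from rig import imaging
plan([.512,-.0965,.044],3.1146,0.,rot=.12)
for n in ("scene","top"):
    d=imaging.get_image(n); np.savez(n+"13.npz",**d)
    u=d["image"][145:245,320:450] if n=="top" else d["image"][160:240,300:400]
    cv2.imwrite(f"pics/{n}13.png",cv2.resize(u[:,:,::-1],None,fx=6,fy=6,interpolation=cv2.INTER_CUBIC))
E
```

```text
pos [ 0.5095 -0.0968  0.0437] yaw 3.1152 z [-0.0044 -0.001  -1.    ] t 16.95 F [-2.   0.5  1.2] w 0.0351
world d [0.0025 0.0003 0.0003] tool d [-0.0025  0.0004 -0.0003] rv [-0.0011 -0.0044  0.0006] n 1
0 [-0.0025  0.0004 -0.0003] [-0.0011 -0.0044  0.0006]
```

View pics/top13.png

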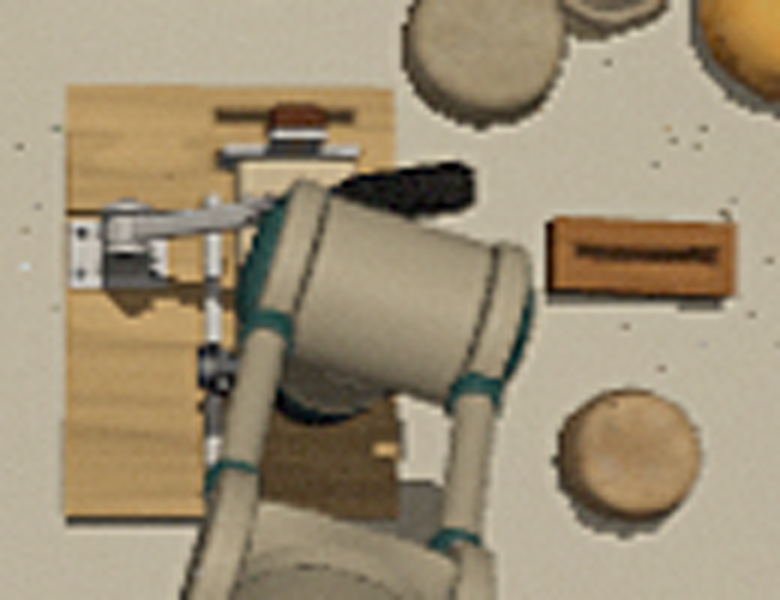

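View pics/scene13.png

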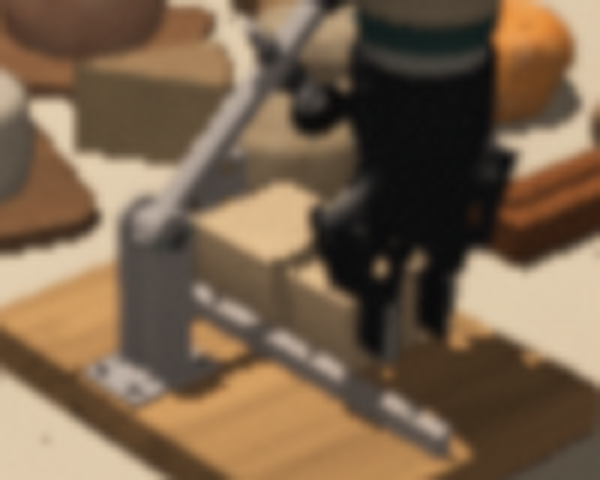

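Request:
apply_moves(moves=[0.035,-0.0015,0,0,0,0,0,0.035,-0.0015,0,0,0,0,0,0.035,-0.0015,0,0,0,0,0,0.035,-0.001,0,0,0,0,0,0.035,0,0,0,0,0,0,0.035,0,0,0,0,0,0,0.035,0,0,0,0,0,0,0.035,0,0,0,0,0,0])

```text
clock: 17.72
position: [0.5147, -0.0968, 0.0436]
ee_rot: [-0.003, 0.013, 1.0, -0.0]
contact_force: [-2.1, 0.6, 0.4]
width: 0.0349
```

Request:
apply_moves(moves=[0.035,-0.001,0,0,0,0,0,0.035,-0.001,0,0,0,0,0,0.035,-0.001,0,0,0,0,0,0.035,0,0,0,0,0,0,0.035,0,0,0,0,0,0,0.035,0,0,0,0,0,0,0.035,0,0,0,0,0,0,0.035,0,0,0,0,0,0])

```text
clock: 18.38
position: [0.5156, -0.0968, 0.0435]
ee_rot: [-0.005, 0.013, 1.0, -0.0]
contact_force: [-2.8, -1.3, 2.4]
width: 0.0348
```

```bash
python3 - <<'E'
from h import *
from rig import imaging
plan([.512,-.0965,.044],3.1146,0.,rot=.12)
for n in ("top",):
    d=imaging.get_image(n); np.savez(n+"14.npz",**d)
    u=d["image"][155:205,345:385]
    cv2.imwrite(f"pics/{n}14.png",cv2.resize(u[:,:,::-1],None,fx=12,fy=12,interpolation=cv2.INTER_CUBIC))
E
```

```text
pos [ 0.5156 -0.0968  0.0435] yaw 3.1157 z [-1.080e-02 -4.000e-04 -9.999e-01] t 18.38 F [-2.8 -1.3  2.4] w 0.0348
world d [-0.0036  0.0003  0.0005] tool d [ 0.0036  0.0002 -0.0005] rv [-0.0007 -0.0108  0.0011] n 1
0 [ 0.0036  0.0002 -0.0005] [-0.0007 -0.0108  0.0011]
```

View pics/top14.png

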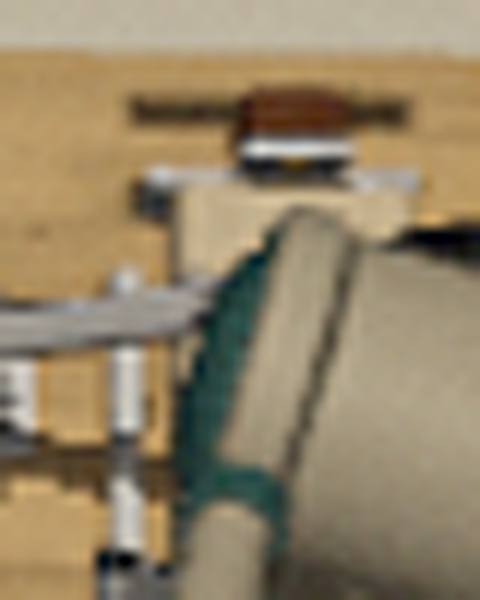

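Request:
apply_moves(moves=[0.035,-0.001,0,0,0,0.003,0,0.035,-0.0015,0,0,0,0.003,0,0.035,-0.0015,0,0,0,0.003,0,0.035,-0.0015,0,0,0,0,0,0.035,-0.001,0,0,0,0,0,0.035,0,0,0,0,0,0,0.035,0,0,0,0,0,0,0.035,0,0,0,0,0,0])

```text
clock: 19.1
position: [0.5147, -0.0966, 0.043]
ee_rot: [-0.018, 0.012, 1.0, 0.0]
contact_force: [-2.3, 0.1, 2.7]
width: 0.0347
```

```bash
python3 - <<'E'
from h import *
from rig import imaging
plan([.512,-.0965,.044],3.1146,0.,rot=.12)
for n in ("top",):
    d=imaging.get_image(n); np.savez(n+"15.npz",**d)
    u=d["image"][155:205,345:385]
    cv2.imwrite(f"pics/{n}15.png",cv2.resize(u[:,:,::-1],None,fx=12,fy=12,interpolation=cv2.INTER_CUBIC))
E
```

```text
pos [ 0.5147 -0.0966  0.043 ] yaw 3.117 z [-3.650e-02  7.000e-04 -9.993e-01] t 19.1 F [-2.3  0.1  2.7] w 0.0347
world d [-0.0027  0.0001  0.001 ] tool d [ 0.0028  0.     -0.0009] rv [-0.0003 -0.0366  0.0024] n 1
0 [ 0.0028  0.     -0.0009] [-0.0003 -0.0366  0.0024]
```

View pics/top15.png

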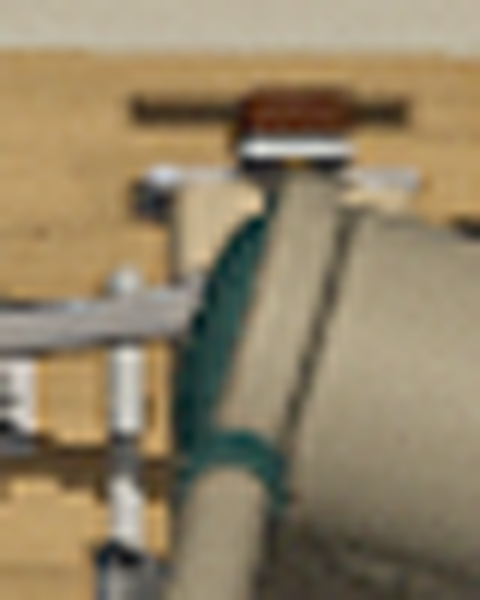

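Request:
apply_moves(moves=[0.035,0.008,0,0,0,-0.012,0,0.035,0.015,0,0,0,-0.012,0,0.035,0.02,0,-0.005,0,-0.012,0,0.035,0.02,0,-0.02,0,0,0,0.035,0.01,0,-0.035,0,0,0,0.02,0,0,-0.035,0,0,0,0.01,0,0,-0.03,0,0,0,0,0,0,-0.02,0,0,0])

```text
clock: 19.82
position: [0.4461, -0.0949, 0.1896]
ee_rot: [0.009, 0.013, 1.0, 0.0]
contact_force: [1.4, 0.3, -0.1]
width: 0.0004
```

```bash
python3 - <<'E'
from h import *
from rig import imaging
plan([.44,-.1,.25],3.1146,0.,rot=.12)
d=imaging.get_image("wrist"); np.savez("w16.npz",**d); cv2.imwrite("pics/w16.png",d["image"][:,:,::-1])
d=imaging.get_image("scene"); np.savez("s16.npz",**d)
cv2.imwrite("pics/s16.png",cv2.resize(d["image"][160:250,290:410,::-1],None,fx=6,fy=6,interpolation=cv2.INTER_CUBIC))
E
```

```text
pos [ 0.4461 -0.0949  0.1896] yaw 3.1154 z [ 1.720e-02  1.000e-04 -9.999e-01] t 19.82 F [ 1.4  0.3 -0.1] w 0.0004
world d [-0.0061 -0.0051  0.0604] tool d [ 0.005  -0.0052 -0.0605] rv [0.0006 0.0172 0.0008] n 2
0 [ 0.0025 -0.0026 -0.0302] [0.0003 0.0086 0.0004]
1 [ 0.0027 -0.0026 -0.0302] [0.0003 0.0086 0.0004]
```

View pics/w16.png

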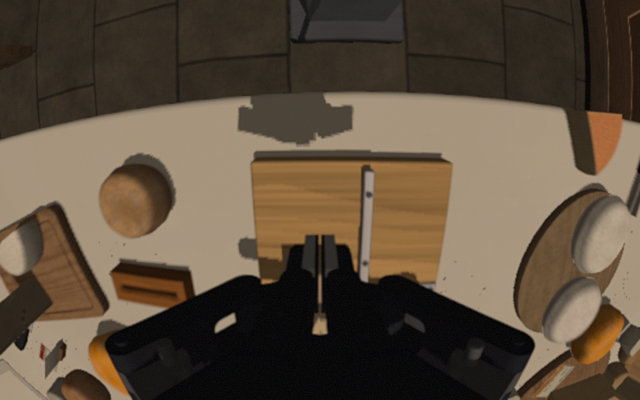

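View pics/s16.png

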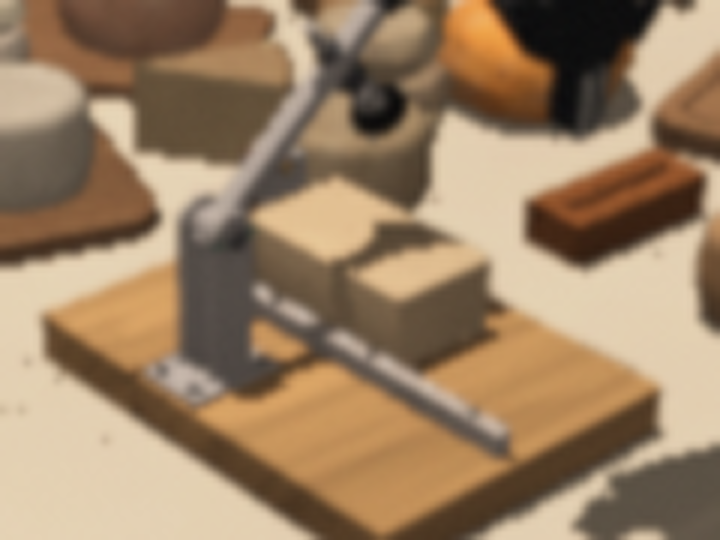

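Request:
apply_moves(moves=[0,0,-0.005,-0.036,0,0.006,0,0,0,-0.005,-0.036,0,0.006,0,0,0,-0.005,-0.036,0,0.005,0,0,-0.03,-0.005,-0.008,0,0,0,0,-0.035,-0.005,0,0,0,0,0,-0.035,-0.005,0,0,0,0,0,-0.03,-0.005,0,0,0,0,0,0,0,0,0,0,0])

```text
clock: 20.58
position: [0.584, -0.1342, 0.3062]
ee_rot: [0.007, 0.013, 1.0, -0.0]
contact_force: [0.8, -0.7, -0.6]
width: 0.0001
```

```bash
python3 - <<'E'
from h import *
from rig import imaging
plan([.590,-.131,.26],3.1146,0.,rot=.12)
d=imaging.get_image("wrist"); np.savez("w17.npz",**d); cv2.imwrite("pics/w17.png",d["image"][:,:,::-1])
d=imaging.get_image("top"); np.savez("top17.npz",**d)
cv2.imwrite("pics/top17.png",cv2.resize(d["image"][145:245,320:450,::-1],None,fx=6,fy=6,interpolation=cv2.INTER_CUBIC))
E
```

```text
pos [ 0.584  -0.1342  0.3062] yaw 3.1159 z [ 1.490e-02 -2.000e-04 -9.999e-01] t 20.58 F [ 0.8 -0.7 -0.6] w 0.0001
world d [ 0.006   0.0032 -0.0462] tool d [-0.0052  0.0033  0.0463] rv [0.0002 0.0149 0.0013] n 2
0 [-0.0026  0.0017  0.0231] [0.0001 0.0074 0.0007]
1 [-0.0028  0.0017  0.0231] [0.0001 0.0074 0.0007]
```

View pics/w17.png

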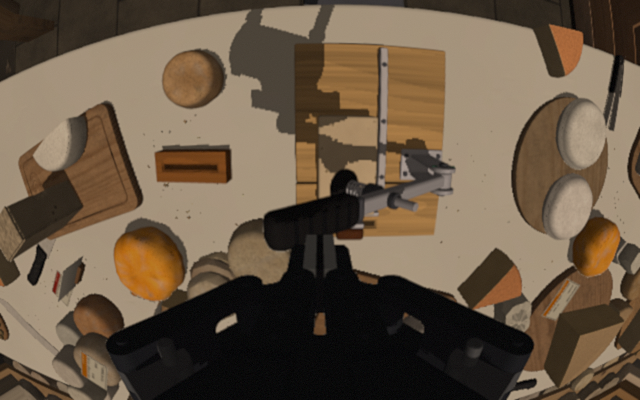

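View pics/top17.png

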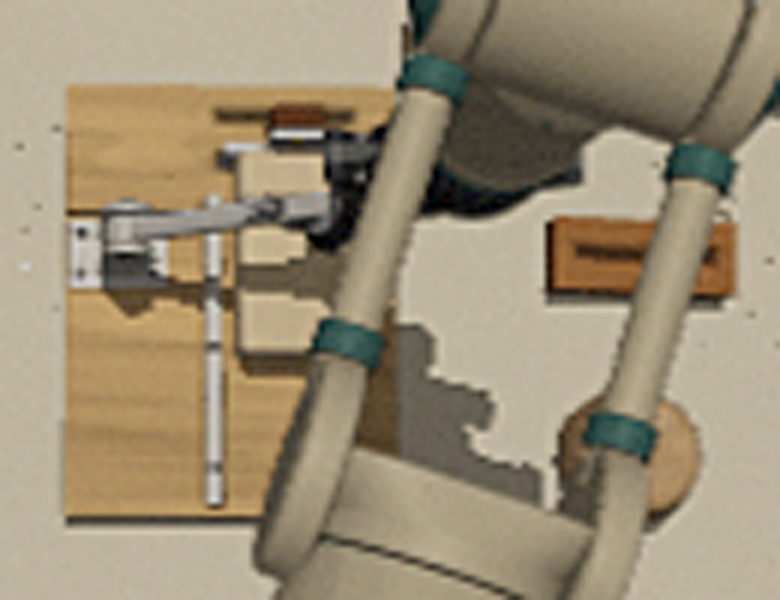

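Request:
apply_moves(moves=[0,-0.003,0.002,0.012,0,0.005,0,0,-0.003,0.002,0.012,0,0.005,0,0,0,0,0.01,0,0.004,0,0,0,0,0.006,0,0,0,0,0,0,0,0,0,0,0,0,0,0,0,0,0,0,0,0,0,0,0,0,0,0,0,0,0,0,0])

```text
clock: 21.35
position: [0.5799, -0.1265, 0.2595]
ee_rot: [-0.006, 0.013, 1.0, 0.002]
contact_force: [-0.7, 0.4, -0.6]
width: -0.0003
```

```bash
python3 - <<'E'
from h import *
from rig import imaging
plan([.590,-.131,.255],3.1146,0.,rot=.12)
d=imaging.get_image("wrist"); np.savez("w18.npz",**d); cv2.imwrite("pics/w18.png",cv2.resize(d["image"][150:330,200:480,::-1],None,fx=2.8,fy=2.8,interpolation=cv2.INTER_CUBIC))
E
```

```text
pos [ 0.5799 -0.1265  0.2595] yaw 3.116 z [-0.0128  0.0041 -0.9999] t 21.35 F [-0.7  0.4 -0.6] w -0.0003
world d [ 0.0101 -0.0045 -0.0045] tool d [-0.0103 -0.0043  0.0043] rv [ 0.0038 -0.0129  0.0014] n 1
0 [-0.0103 -0.0043  0.0043] [ 0.0038 -0.0129  0.0014]
```

View pics/w18.png

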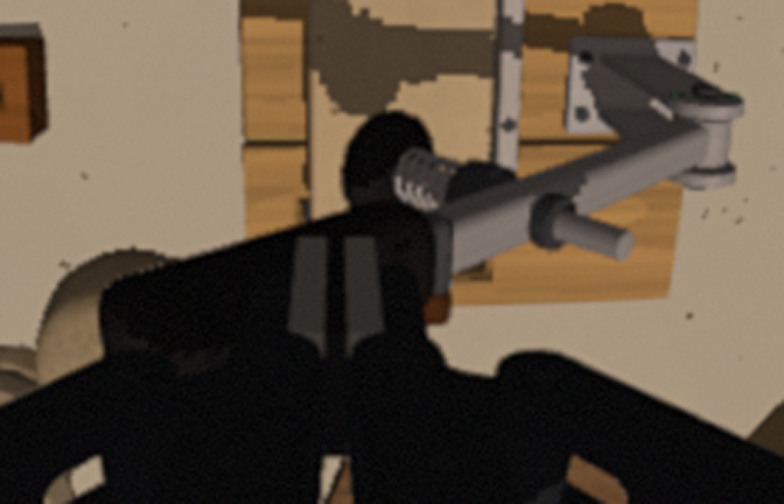

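Request:
apply_moves(moves=[0,-0.004,-0.002,0,0.001,-0.006,0,0,-0.004,-0.001,0,0.001,-0.004,0,0,-0.002,0,0,0.001,0,0,0,0,0,0,0,0,0,0,0,0,0,0,0,0,0,0,0,0,0,0,0,0,0,0,0,0,0,0,0,0,0,0,0,0,0])

```text
clock: 22.07
position: [0.5922, -0.1308, 0.2619]
ee_rot: [0.002, 0.013, 1.0, -0.001]
contact_force: [-0.3, -0.1, 0.1]
width: 0.0001
```

```bash
python3 - <<'E'
from h import *
plan([.590,-.131,.255],3.1146,0.,rot=.12)
E
```

```text
pos [ 0.5922 -0.1308  0.2619] yaw 3.1156 z [ 0.0031 -0.0012 -1.    ] t 22.07 F [-0.3 -0.1  0.1] w 0.0001
world d [-0.0022 -0.0002 -0.0069] tool d [ 0.0022 -0.0003  0.0069] rv [-0.0011  0.0031  0.001 ] n 1
0 [ 0.0022 -0.0003  0.0069] [-0.0011  0.0031  0.001 ]
```

Request:
apply_moves(moves=[0,0.001,0,0.005,0,0.001,0,0,0.001,0,0.005,0,0.001,0,0,0,-0.004,0.006,0,0,0,0,0,-0.006,0.008,0,0,0,0,0,-0.006,0.008,0,0,0,0,0,-0.006,0.008,0,0,0,0,0,-0.005,0.008,0,0,0,0,0,0,0.002,0,0,0])

```text
clock: 22.73
position: [0.5895, -0.1599, 0.2073]
ee_rot: [0.001, 0.013, 1.0, -0.0]
contact_force: [-0.4, -0.6, 1.1]
width: -0.0003
```

```bash
python3 - <<'E'
from h import *
from rig import imaging
plan([.590,-.182,.13],3.1146,0.,rot=.12)
d=imaging.get_image("wrist"); np.savez("w19.npz",**d); cv2.imwrite("pics/w19.png",cv2.resize(d["image"][150:330,200:480,::-1],None,fx=2.8,fy=2.8,interpolation=cv2.INTER_CUBIC))
d=imaging.get_image("scene"); cv2.imwrite("pics/s19.png",cv2.resize(d["image"][130:250,290:410,::-1],None,fx=5,fy=5,interpolation=cv2.INTER_CUBIC))
E
```

```text
pos [ 0.5895 -0.1599  0.2073] yaw 3.1159 z [ 2.6e-03 -3.0e-04 -1.0e+00] t 22.73 F [-0.4 -0.6  1.1] w -0.0003
world d [ 0.0005 -0.0221 -0.0773] tool d [-0.0009 -0.022   0.0773] rv [-0.0002  0.0026  0.0013] n 3
0 [-0.0003 -0.0073  0.0258] [-0.0001  0.0009  0.0004]
1 [-0.0003 -0.0073  0.0258] [-0.0001  0.0009  0.0004]
2 [-0.0003 -0.0073  0.0258] [-0.0001  0.0009  0.0004]
```

View pics/w19.png

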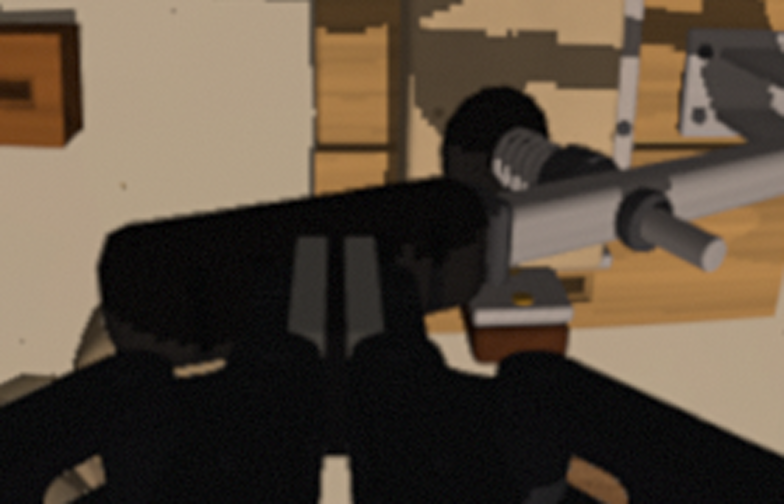

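View pics/s19.png

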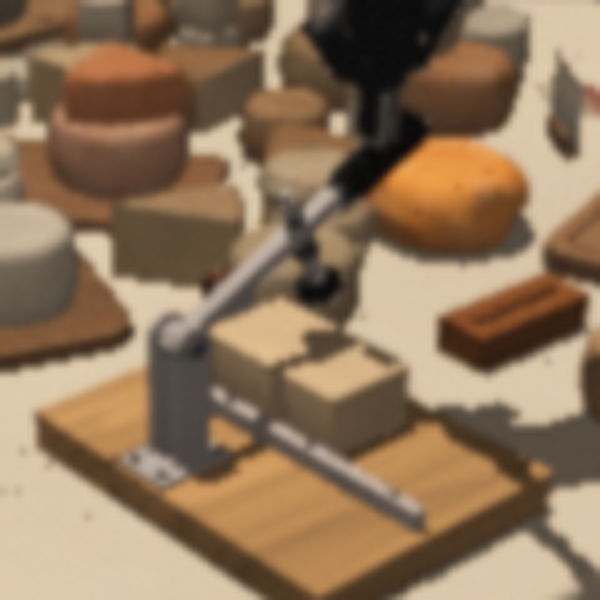

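Request:
apply_moves(moves=[0,0,-0.006,0.012,0,0,0,0,0,-0.005,0.012,0,0,0,0,0,-0.004,0.012,0,0,0,0,0,-0.003,0.012,0,0,0,0,0,-0.002,0.01,0,0,0,0,0,-0.001,0.008,0,0,0,0,0,0,0.005,0,0,0,0,0,0,0,0,0,0])

```text
clock: 23.5
position: [0.5903, -0.1812, 0.1371]
ee_rot: [0.004, 0.012, 1.0, -0.001]
contact_force: [-0.5, 1.6, 4.7]
width: -0.0002
```

```bash
python3 - <<'E'
from h import *
from rig import imaging
plan([.590,-.182,.13],3.1146,0.,rot=.12)
d=imaging.get_image("scene"); np.savez("s20.npz",**d); cv2.imwrite("pics/s20.png",cv2.resize(d["image"][130:250,290:410,::-1],None,fx=5,fy=5,interpolation=cv2.INTER_CUBIC))
E
```

```text
pos [ 0.5903 -0.1812  0.1371] yaw 3.1168 z [ 0.0072 -0.0012 -1.    ] t 23.5 F [-0.5  1.6  4.7] w -0.0002
world d [-0.0003 -0.0008 -0.0071] tool d [ 0.0003 -0.0008  0.0071] rv [-0.001   0.0072  0.0022] n 1
0 [ 0.0003 -0.0008  0.0071] [-0.001   0.0072  0.0022]
```

View pics/s20.png

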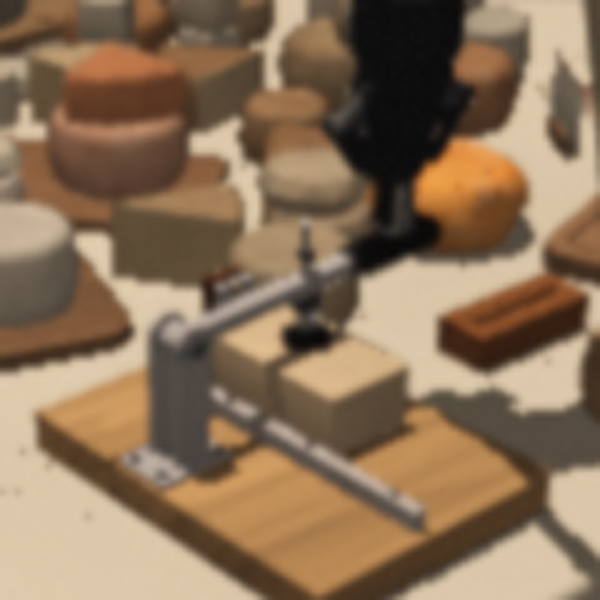

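Request:
apply_moves(moves=[0,0,0,0.005,0,0.002,0,0,0,0,0.005,0,0.002,0,0,0,0,0.005,0,0.002,0,0,0,0,0.004,0,0,0,0,0,0,0.002,0,0,0,0,0,0,0.002,0,0,0,0,0,0,0.002,0,0,0,0,0,0,0.002,0,0,0])

```text
clock: 24.22
position: [0.5904, -0.1821, 0.1213]
ee_rot: [0.003, 0.011, 1.0, -0.004]
contact_force: [-3.6, 1.2, 11.3]
width: 0.0001
```

Request:
apply_moves(moves=[0,0,0,-0.003,0,0,0,0,0,0,-0.003,0,0,0,0,0,0,0,0,0,0,0,0,0,0,0,0,0,0,0,0,0,0,0,0,0,0,0,0,0,0,0,0,0,0,0,0,0,0,0,0,0,0,0,0,0])

```text
clock: 24.88
position: [0.5904, -0.1813, 0.1356]
ee_rot: [0.005, 0.01, 1.0, -0.005]
contact_force: [-2.2, 0.4, 5.1]
width: 0.0001
```

```bash
python3 - <<'E'
from h import *
from rig import imaging
plan([.590,-.182,.129],3.1146,0.,rot=.12)
d=imaging.get_image("scene"); np.savez("s21.npz",**d); cv2.imwrite("pics/s21.png",cv2.resize(d["image"][160:230,320:400,::-1],None,fx=8,fy=8,interpolation=cv2.INTER_CUBIC))
W=cloud(d)
plan([.590,-.182,.129],3.1146,0.,rot=.12)
# lever upper-surface heights along y
m=(abs(W[...,0]-.59)<.02)&(W[...,1]<.03)&(W[...,1]>-.24)&(W[...,2]>.1)
p=W[m]
for y in np.arange(-.24,.03,.015):
  s=p[(p[:,1]>y)&(p[:,1]<y+.015)]
  if len(s): print(round(y,3),len(s),s[:,2].min().round(4),np.median(s[:,2]).round(4),s[:,2].max().round(4),s[:,0].mean().round(4))
E
```

```text
pos [ 0.5904 -0.1813  0.1356] yaw 3.1216 z [ 0.0108 -0.0108 -0.9999] t 24.88 F [-2.2  0.4  5.1] w 0.0001
world d [-0.0004 -0.0007 -0.0066] tool d [ 0.0005 -0.0006  0.0066] rv [-0.0106  0.0111  0.007 ] n 1
0 [ 0.0005 -0.0006  0.0066] [-0.0106  0.0111  0.007 ]
pos [ 0.5904 -0.1813  0.1357] yaw 3.1217 z [ 0.0109 -0.0109 -0.9999] t 24.93 F [-1.9  0.2  5. ] w 0.0002
world d [-0.0004 -0.0007 -0.0067] tool d [ 0.0005 -0.0006  0.0067] rv [-0.0106  0.0111  0.007 ] n 1
0 [ 0.0005 -0.0006  0.0067] [-0.0106  0.0111  0.007 ]
-0.24 22 0.21 0.2241 0.2322 0.5786
-0.225 57 0.1177 0.2088 0.2464 0.5794
-0.21 51 0.1177 0.1853 0.2489 0.5779
-0.195 106 0.1153 0.1921 0.2488 0.5768
-0.18 130 0.115 0.1635 0.5373 0.5814
-0.165 164 0.1141 0.2162 0.5383 0.5817
-0.15 736 0.1138 0.3507 0.5385 0.5852
-0.135 141 0.1169 0.233 0.5421 0.5869
-0.12 262 0.1164 0.4949 0.5385 0.5886
-0.105 66 0.1005 0.1283 0.5214 0.5875
-0.09 19 0.115 0.124 0.1282 0.5889
-0.075 19 0.1159 0.1244 0.1276 0.5897
-0.06 21 0.1128 0.1233 0.1291 0.5887
-0.045 20 0.113 0.124 0.1284 0.5897
-0.03 21 0.1136 0.1234 0.1264 0.5904
-0.015 20 0.1011 0.1212 0.127 0.5874
0.0 52 0.1007 0.1244 0.1332 0.5883
0.015 70 0.1001 0.1178 0.1324 0.5925
```

View pics/s21.png

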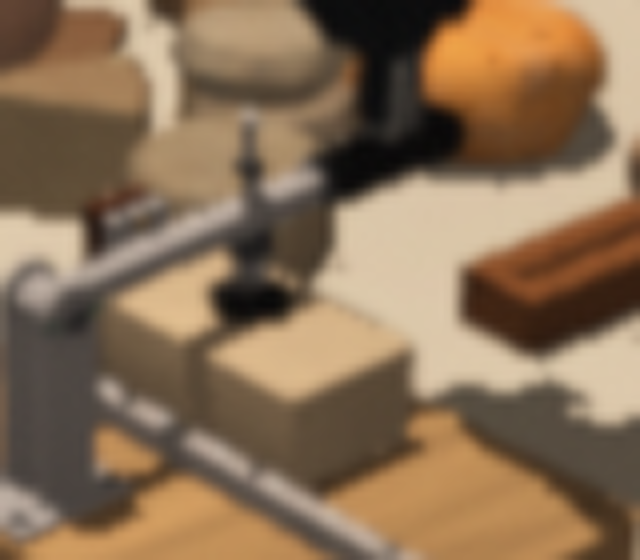

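Request:
apply_moves(moves=[0,0,0,0.004,-0.003,0.003,0,0,0,0,0.005,-0.003,0.003,0,0,0,0,0.003,-0.002,0,0,0,0,0,0.003,0,0,0,0,0,0,0.001,0,0,0,0,0,0,0.001,0,0,0,0,0,0,0.001,0,0,0,0,0,0,0.001,0,0,0])

```text
clock: 25.6
position: [0.5905, -0.1819, 0.1262]
ee_rot: [0.005, 0.009, 1.0, -0.004]
contact_force: [-2.2, 1.4, 9.2]
width: -0.0001
```

Request:
apply_moves(moves=[0,0,0,-0.001,0,0,0,0,0,0,0,0,0,0,0,0,0,0.001,0,0,0,0,0,0,0.001,0,0,0,0,0,0,0.001,0,0,0,0,0,0,0.001,0,0,0,0,0,0,0.001,0,0,0,0,0,0,0.001,0,0,0])

```text
clock: 26.27
position: [0.5905, -0.1818, 0.1292]
ee_rot: [0.007, 0.008, 1.0, -0.006]
contact_force: [-2.6, 0.5, 5.9]
width: -0.0001
```

```bash
python3 - <<'E'
from h import *
from rig import imaging
plan([.590,-.182,.129],3.1146,0.,rot=.12)
for i in range(3): imaging.get_image("top")
plan([.590,-.182,.129],3.1146,0.,rot=.12)
E
```

```text
pos [ 0.5905 -0.1818  0.1292] yaw 3.1262 z [ 0.0138 -0.0118 -0.9998] t 26.27 F [-2.6  0.5  5.9] w -0.0001
world d [-0.0005 -0.0002 -0.0002] tool d [ 0.0005 -0.0002  0.0002] rv [-0.0115  0.014   0.0115] n 1
0 [ 0.0005 -0.0002  0.0002] [-0.0115  0.014   0.0115]
pos [ 0.5905 -0.1818  0.1292] yaw 3.1263 z [ 0.0137 -0.0119 -0.9998] t 26.42 F [-1.5  0.9  6.5] w -0.0001
world d [-0.0005 -0.0002 -0.0002] tool d [ 0.0005 -0.0002  0.0002] rv [-0.0116  0.014   0.0116] n 1
0 [ 0.0005 -0.0002  0.0002] [-0.0116  0.014   0.0116]
```

```bash
python3 - <<'E'
from h import *
from rig import imaging
a=imaging.get_image("top"); b=imaging.get_image("scene"); w=imaging.get_image("wrist"); np.savez("top22.npz",**a)
cv2.imwrite("pics/top22.png",cv2.resize(a["image"][145:245,320:450,::-1],None,fx=6,fy=6,interpolation=cv2.INTER_CUBIC))
cv2.imwrite("pics/s22.png",cv2.resize(b["image"][150:240,300:410,::-1],None,fx=6,fy=6,interpolation=cv2.INTER_CUBIC))
cv2.imwrite("pics/w22.png",w["image"][:,:,::-1])
W=cloud(b); P=[]
for (y0,y1) in [(-.10,-.085),(-.08,-.065),(-.065,-.05),(-.05,-.035),(-.035,-.02)]:
  m=(abs(W[...,0]-.59)<.015)&(W[...,1]<y1)&(W[...,1]>y0)&(W[...,2]>.112)&(W[...,2]<.14); p=W[m]
  P.append((p[:,1].mean(),p[:,2].mean())); 
P=np.array(P); print(P.round(4),"slope",np.polyfit(P[:,0],P[:,1],1)[0])
plan([.590,-.182,.129],3.1146,0.,rot=.12)
E
```

```text
[[-0.0937  0.1244]
 [-0.0726  0.1205]
 [-0.0581  0.1211]
 [-0.0419  0.1212]
 [-0.0275  0.1202]] slope -0.04937451927059213
pos [ 0.5905 -0.1818  0.1292] yaw 3.1262 z [ 0.0137 -0.0118 -0.9998] t 26.57 F [-1.9  0.7  6.9] w 0.0001
world d [-0.0005 -0.0002 -0.0002] tool d [ 0.0005 -0.0002  0.0002] rv [-0.0116  0.0139  0.0116] n 1
0 [ 0.0005 -0.0002  0.0002] [-0.0116  0.0139  0.0116]
```

View pics/top22.png

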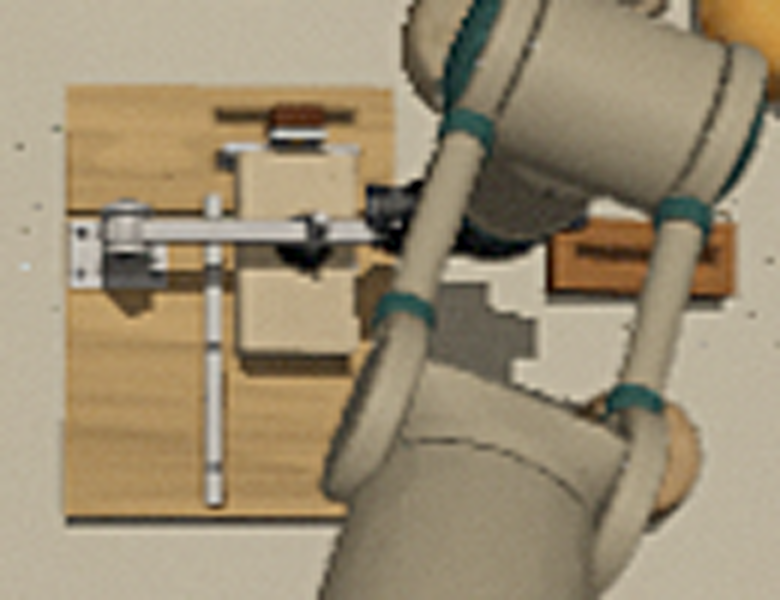

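View pics/s22.png

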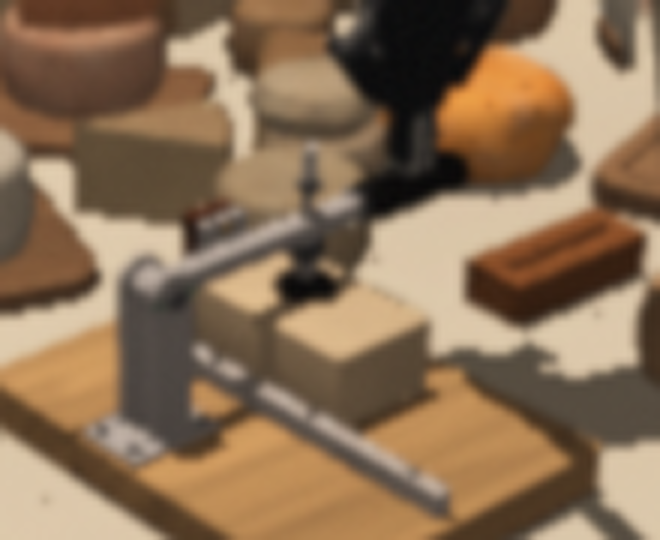

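View pics/w22.png

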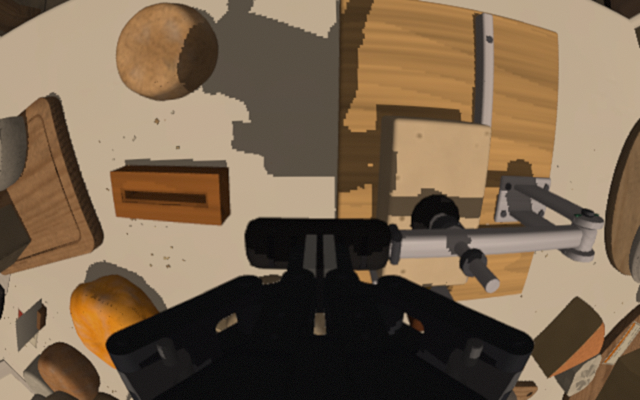

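```bash
python3 - <<'E'
from h import *
d=np.load("top22.npz"); c=lambda x,y,z:atz(d,320+x/6-.42,145+y/6-.42,z)[:2].round(4)
cv2.imwrite("pics/top22z.png",cv2.resize(d["image"][160:210,350:385,::-1],None,fx=12,fy=12,interpolation=cv2.INTER_CUBIC))
print("near",c(240,351,.078),c(348,355,.078),"far",c(240,153,.078),c(356,152,.078))
W=cloud(d)
for u in (362,366,370,375):
  print(u,[tuple(W[v,u,[0,2]].round(3)) for v in range(164,176)])
E
```

```text
near [ 0.5236 -0.0618] [ 0.5201 -0.1273] far [ 0.6461 -0.0652] [ 0.6456 -0.1365]
362 [(np.float64(0.683), np.float64(0.013)), (np.float64(0.68), np.float64(0.01)), (np.float64(0.672), np.float64(0.03)), (np.float64(0.668), np.float64(0.029)), (np.float64(0.665), np.float64(0.025)), (np.float64(0.652), np.float64(0.067)), (np.float64(0.646), np.float64(0.078)), (np.float64(0.642), np.float64(0.079)), (np.float64(0.638), np.float64(0.079)), (np.float64(0.635), np.float64(0.079)), (np.float64(0.631), np.float64(0.082)), (np.float64(0.627), np.float64(0.082))]
366 [(np.float64(0.663), np.float64(0.103)), (np.float64(0.659), np.float64(0.103)), (np.float64(0.656), np.float64(0.102)), (np.float64(0.653), np.float64(0.099)), (np.float64(0.65), np.float64(0.095)), (np.float64(0.649), np.float64(0.082)), (np.float64(0.646), np.float64(0.08)), (np.float64(0.642), np.float64(0.078)), (np.float64(0.64), np.float64(0.072)), (np.float64(0.635), np.float64(0.076)), (np.float64(0.631), np.float64(0.078)), (np.float64(0.627), np.float64(0.082))]
370 [(np.float64(0.664), np.float64(0.1)), (np.float64(
[... 211 characters left out ...]
float64(0.077)), (np.float64(0.642), np.float64(0.076)), (np.float64(0.638), np.float64(0.077)), (np.float64(0.635), np.float64(0.078)), (np.float64(0.631), np.float64(0.077)), (np.float64(0.627), np.float64(0.077))]
375 [(np.float64(0.682), np.float64(0.016)), (np.float64(0.68), np.float64(0.007)), (np.float64(0.671), np.float64(0.028)), (np.float64(0.667), np.float64(0.029)), (np.float64(0.664), np.float64(0.027)), (np.float64(0.652), np.float64(0.064)), (np.float64(0.645), np.float64(0.079)), (np.float64(0.642), np.float64(0.078)), (np.float64(0.637), np.float64(0.081)), (np.float64(0.635), np.float64(0.075)), (np.float64(0.631), np.float64(0.076)), (np.float64(0.627), np.float64(0.075))]
```

View pics/top22z.png

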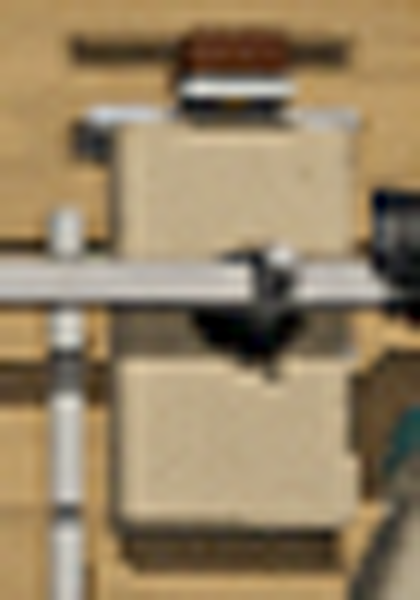

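```bash
python3 - <<'E'
from rig import workorder, manip
s=manip.get_state(); print(s["position"],s["contact_force"])
print(workorder.sign_off())
E
```

```text
[ 0.59046533 -0.18177679  0.12922895] [-1.88614953  0.74351311  6.92504803]
the job is handed in; nothing more can be done
None
```

I did all the steps in the order asked and handed the job in at about 26.6 s, with the closed gripper still pressing the lever's black grip. The sign-off gives no verdict, so what follows is what I checked myself.

- **Plate:** it is in the slot nearer the knife groove, with its grip on the side away from the cheese. When I pushed down, it stopped at a TCP height of 73.4 mm, within 1 mm of its height in the stand, so I take it to be fully home.
- **Slab:** I pushed it along until it stopped moving. In the top camera its far edge lies within about 1–2 mm of the plate's near face, which is as fine as that picture resolves. Its centre is at about x = 19–20 mm in the board frame, against the 20 mm you gave.
- **Lever:** the fingertips held at 129.2 mm, against 129 mm for level, with a steady 6–7 N where 7 N was expected. The pad sits on the slab.
- **Left alone:** I never aimed at or touched the tomme, the wedge or the tongs. The tomme shows no shift in the final views; I did not measure the wedge or tongs again.

Some readings disagreed:

- The wrist and top cameras differed by about 3–5 mm in x. I set the plate over the slot by comparing the two within the wrist picture.
- The lever's slope from the point cloud was noisy. Leaving out the part by the spindle it came out close to zero, so I relied mainly on the height and force for "level".

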